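Demagnetise vice jaw plates and put them in stock

TASK

Seat every steel jaw plate on the bench flat, square and fully home in the blue demagnetiser's T-shaped pockets, one to a pocket, and let go of them; then swing the red-knobbed field lever until it is in line with the green pointers beside it, and with the lever left there press the yellow treadle right down to its stop, hold it a second and let it up. Next return the lever to its rest stop on the robot's side, and only after that take the plates out and lay them flat in the red tray, side by side and not on top of one another. There are two or three plates; leave the other things on the bench where they are.

Things in the scene. Friction and masses are not known exactly. Their poses are not given: they have to be found in the camera images.
- jaw_1: Hardened steel vice jaw plate, T-shaped seen from above: a block 64 x 36 mm, 22 mm thick, with a tongue 10 mm long and 16 mm wide (same thickness) in the middle of one short end. It lies flat; may be absent (2 or 3 are there). Origin: centre of the underside of the 64 x 36 block; x along its length towards the tongue, y across the 36 mm (grip here), z up. About 0.4 kg.
- jaw_2: Hardened steel vice jaw plate, T-shaped seen from above: a block 64 x 36 mm, 22 mm thick, with a tongue 10 mm long and 16 mm wide (same thickness) in the middle of one short end. It lies flat; may be absent (2 or 3 are there). Origin: centre of the underside of the 64 x 36 block; x along its length towards the tongue, y across the 36 mm (grip here), z up. About 0.4 kg.
- jaw_3: Hardened steel vice jaw plate, T-shaped seen from above: a block 64 x 36 mm, 22 mm thick, with a tongue 10 mm long and 16 mm wide (same thickness) in the middle of one short end. It lies flat; may be absent (2 or 3 are there). Origin: centre of the underside of the 64 x 36 block; x along its length towards the tongue, y across the 36 mm (grip here), z up. About 0.4 kg.
- pocket_1 (a point): Floor centre of a T-shaped pocket (copper floor, black rim) in the fixed blue demagnetiser (118 x 206 mm), 28 mm above the bench; rim 7 mm higher. Pocket 68 x 40 mm plus a tongue slot 20 wide, 12 long at its +x end: 2 mm play each side. x along the pocket to the slot, z up; a seated plate's origin and axes coincide with these. Pockets are 66 mm apart along y.
- pocket_2 (a point): Floor centre of a T-shaped pocket (copper floor, black rim) in the fixed blue demagnetiser (118 x 206 mm), 28 mm above the bench; rim 7 mm higher. Pocket 68 x 40 mm plus a tongue slot 20 wide, 12 long at its +x end: 2 mm play each side. x along the pocket to the slot, z up; a seated plate's origin and axes coincide with these. Pockets are 66 mm apart along y.
- pocket_3 (a point): Floor centre of a T-shaped pocket (copper floor, black rim) in the fixed blue demagnetiser (118 x 206 mm), 28 mm above the bench; rim 7 mm higher. Pocket 68 x 40 mm plus a tongue slot 20 wide, 12 long at its +x end: 2 mm play each side. x along the pocket to the slot, z up; a seated plate's origin and axes coincide with these. Pockets are 66 mm apart along y.
- field_lever (a joint): Field lever angle (rad). 0: at its rest stop, leaning 45 degrees towards its box's -x side (the robot); grows as it swings to +x; 0.785 is upright; limit 1.5. Stays where it is left; moves with about 3 N at the knob.
- lever_knob (a point): Centre of the red ball knob, 30 mm diameter, at the end of the field lever, 130 mm from the pivot; the rod is 12 mm thick. Its frame turns with the lever about y; at lever angle 0 its axes are those of the lever box.
- lever_pivot (a point): Pivot of the field lever, 70 mm above the bench, on the fixed grey lever box (110 x 70 mm, 50 mm high, with cheeks 40 mm long up to 85 mm). x: the way the lever swings as its angle grows; y: the pivot axis; z up. Knob position at angle q: x = 0.13 sin(q - 0.785), z = 0.13 cos(q - 0.785) from here.
- pointer (a joint): Angle (rad) of the pair of green pointers, 85 mm long, either side of the lever, on the same pivot and scale as field_lever: the lever is in line with them when both values agree. Not to be moved by the robot; it stays where it is set.
- pointer_tip (a point): Midway between the tips of the two green pointers, 85 mm from lever_pivot. At pointer angle 0 its axes are those of the lever box and it turns with the pointers.
- treadle (a joint): Treadle angle (rad): 0 sprung up, 0.25 fully down at its stop; it springs back when let go.
- treadle_pad (a point): Centre of the black rubber pad (60 x 60 mm) on top of the yellow treadle plate (160 x 70 mm). The plate is hinged at its +x end, 130 mm from this point, and its near end is raised: the pad is about 65 mm above the bench when up and goes down 32 mm to the stop, under some 13 N. x points to the hinge.
- tray_in (a point): Centre of the inner floor of the fixed red steel tray, 4 mm above the bench; inside 122 mm (x) by 228 mm (y), walls 4 mm thick, rim 20 mm above the floor. Room for three plates lying along x, 66 mm apart along y.
- duct_collar: Bystander: galvanised duct collar, ring 80 mm across, 50 mm high. Origin under its centre.
- carton: Bystander: green carton 70 x 100 x 45 mm. Origin under its centre.
- screwdriver: Bystander: screwdriver, 150 mm long, lying.
- wrench: Bystander: wrench, 160 mm long, lying.
- bolt_jar: Bystander: jar, 64 mm across, 90 mm high. Origin under its centre.
- spool: Bystander: orange spool, 60 mm across, 40 mm high. Origin under its centre.

How it is judged:
By the outcome, as a careful person would: the job done as asked, in the order asked, and still so for the second after the job is handed in, with the robot touching nothing.
Of jaw_1, jaw_2, jaw_3 only 2 to 3 are there at a start; the rules pass over those that are not, and their reading is None.
At some moment in a run one of jaw_1, jaw_2, jaw_3 may be knocked a few centimetres aside while the robot is not near it.
It also fails if it takes over 210 s, if anything falls off the work surface, if the arm or the gripper's body presses on something with over 40 N, if the wrist force passes 120 N, or if a joint passes its speed limit or range.

ROBOT

A 6-joint arm with a two-finger parallel gripper is mounted at the origin on the work surface. World frame = base frame: x ahead of the robot, y to its left, z up, the work surface at z = 0. Lengths are in m, angles in degrees, forces in N, time in s.
With the tool pointing down it reaches from about 0.3 to 0.75 m from the base axis. Payload 8.5 kg.
Tool frame: the origin (TCP) lies midway between the tips of the shut fingers; the grasp point (between the pads) lies grasp_offset behind it (grasp_offset is the distance from the TCP to the grasp point, in m); z points along the fingers, y is the line along which they close (so a half turn about z gives the same grasp; the last joint's range is limited). The gripper opens to 85 mm and grips with 20 to 120 N. Pads are 22 mm wide; open, the fingers measure 114 mm over their backs; the gripper's body (76 mm by 85 mm) begins 54 mm behind the grasp point. The pads swing forward as they close: fully open they stand 13 mm farther back than shut.
Start: joints at [61.289, 21.807, 74.336, -0, 83.858, -12.336], TCP at [0.155, 0.528, 0.231] pointing down, gripper open.
Joint ranges: [-178.18, 178.18], [-50.72, 133.34], [12.68, 142.11], [-81.47, 261.47], [9.98, 163.14], [-165.26, 165.26]. Speed limits (degrees/s): [136.94, 136.94, 180, 180, 180, 180].

INTERFACE

Orientations are given as a 3x3 rotation matrix whose columns are the frame's x, y, z axes.
In Python, from rig import observe, get_image, camera_params, close_job, grasp_offset gives the robot as it stands.
- The arm moves only by the shell command python3 -m handwheel 'ROWS' [OPENING] [FORCE]. ROWS is JSON, a list of rows, each a list of 2 entries, a list of its own where there are three numbers: the shift along the tool's x, y, z as a fraction of full scale, then the turn, a rotation vector about the tool's x, y, z as a fraction of full scale. In form: [[[dx, dy, dz], [ax, ay, az]], ...]. A call has 1 to 10 rows; each row is the pose to reach, as a shift and turn from the pose commanded when the call began, along the tool's axes at that moment, turning the shorter way round; what a row does not reach only later rows make up. Full scale, the value 1, is 0.5 m for a shift and pi rad for a turn. A row lasts 1/10 s, in which the tool goes at most 50 mm and 8.59 degrees, less where a joint would pass 70% of its speed; a pose out of reach is approached as far as the arm can. A call with a number of a shift or a turn outside -1 to 1 is refused whole. A call with a gripper value outside its range is refused whole. OPENING is the opening, from 0 (shut) to 1 (fully open), set as the call begins (- or left out, the last holds). The fingers move at their own pace and stop on an object; FORCE is the grip in N (left out, the last holds). Time passes only in rows, so rows that repeat a pose let the fingers close. It gives the time, the measured TCP pose, the force, the opening and the grip force at its end, in the units of the state.
- observe(): the state, without advancing time (a new reading comes with each control period).
- get_image(name): name is "side" or "top"; returns (picture, depth): 420x560x3 uint8, red, green, blue; 420x560 float32, m along the optical axis (not along the pixel's ray), 0 where there is no reading.
- camera_params(name): a dict with "K" (3x3 intrinsics, pixels), "k1" (the pictures are not rectified: a ray, as slopes to the right and down, at radius r is drawn at 1 + k1 r^2 times it, then the intrinsics apply), "R" (3x3) and "t" (3): a world point X has camera coordinates R X + t. Camera axes: x right, y down, z forward; pixel columns grow to the right and rows downward; lengths in m; the calibration is good to about 2 mm. A picture is of the moment at which its call begins. camera_params takes no time and is no camera call.
- close_job(): hands the job in; it is judged then, once.
The state is a dict: "time_s": time; "q": joint angles; "qvel": joint speeds; "joint_efforts": joint torques, N m; "position": TCP position; "tool_rot": TCP orientation; "ft_force": force on the tool from outside, world axes, zero at the start; "wrist_torque": the same for the moment, N m; "grip_width": finger opening in m; "gripper_force": force on a finger pad.
Only numpy, scipy, OpenCV 4.12 (cv2) and the standard library are available. Lean on these libraries where they do the work, as an engineer would, in place of code of your own. Each camera call takes 0.05 s, during which the arm holds its last target. There are 200 camera calls.

## Working session

There is one attempt and no reset: what is moved stays moved. The work goes in short steps, Python scripts to look and compute and a shell command to move; the robot and the scene stay as the last step left them, time stands still between calls to the robot, and variables do not carry over. Pictures are saved under pics/ and viewed, at most 14 in all, crops included, and the job is handed in when it is done.

```bash
ls; mkdir -p pics; cat > h.py <<'E'
import numpy as np, cv2
from rig import *
def save(n,f):
    p,d=get_image(n); cv2.imwrite('pics/'+f+'.png',p[:,:,::-1]); np.savez('pics/'+f+'.npz',p=p,d=d); return p,d
def ray(n,uv):
    c=camera_params(n);K=c['K'];a=(np.array(uv,float).reshape(-1,2)-[K[0][2],K[1][2]])/[K[0][0],K[1][1]]
    rd=np.linalg.norm(a,axis=1);r=rd.copy()
    for _ in range(30): r=rd/(1+c['k1']*r*r)
    s=a*(r/np.maximum(rd,1e-9))[:,None]
    R=np.array(c['R']);t=np.array(c['t'])
    return -R.T@t,np.c_[s,np.ones(len(s))]@R   # origin, dirs (z=1)
def plane(n,uv,z):
    o,d=ray(n,uv);return o+d*((z-o[2])/d[:,2])[:,None]
def cloud(n,dep):
    v,u=np.mgrid[0:dep.shape[0],0:dep.shape[1]]
    o,d=ray(n,np.c_[u.ravel(),v.ravel()])
    return (o+d*dep.ravel()[:,None]).reshape(*dep.shape,3)
E
python3 - <<'E'
from h import *
for n in('top','side'):
    p,d=save(n,n+'0');c=camera_params(n);print(n,np.round(c['K'],1).tolist(),c['k1'],np.round(c['R'],3).tolist(),np.round(c['t'],3))
print(grasp_offset, observe())
E
```

```text
pics
top [[438.2, 0.0, 276.4], [0.0, 438.2, 201.9], [0.0, 0.0, 1.0]] -0.11678063934872665 [[-0.005, -1.0, -0.026], [-0.986, 0.009, -0.164], [0.164, 0.024, -0.986]] [-0.017  0.584  1.174]
side [[467.2, 0.0, 283.5], [0.0, 467.2, 205.9], [0.0, 0.0, 1.0]] -0.11108097876079571 [[-0.836, -0.549, 0.01], [-0.407, 0.607, -0.682], [0.368, -0.574, -0.731]] [0.446 0.349 1.146]
0.0187 {'time_s': 0.1, 'q': array([ 6.12881179e+01,  2.18388228e+01,  7.43792975e+01,  1.21116847e-03,
        8.38577323e+01, -1.23344531e+01]), 'qvel': array([ 0.01586848, -0.07723811, -0.12741112,  0.01689318,  0.12697857,
        0.04441734]), 'joint_efforts': array([ 3.54813274e-03, -4.49226809e+01, -2.31655169e+01, -1.62955084e-04,
        3.69685018e-03, -2.76782902e-05]), 'position': array([0.15493846, 0.52745797, 0.2307642 ]), 'tool_rot': array([[-9.59424384e-01,  2.81965286e-01, -6.54431112e-04],
       [ 2.81965883e-01,  9.59423742e-01, -1.15100504e-03],
       [ 3.03333281e-04, -1.28882955e-03, -9.99999123e-01]]), 'ft_force': array([0.22720107, 0.38638452, 0.58954959]), 'wrist_torque': array([-0.01575618,  0.04514726,  0.02877239]), 'gripper_force': 0.0, 'grip_width': 0.08536892024742906}
```

View pics/top0.png

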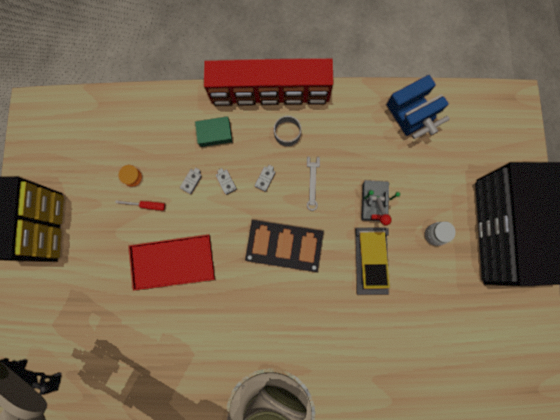

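View pics/side0.png

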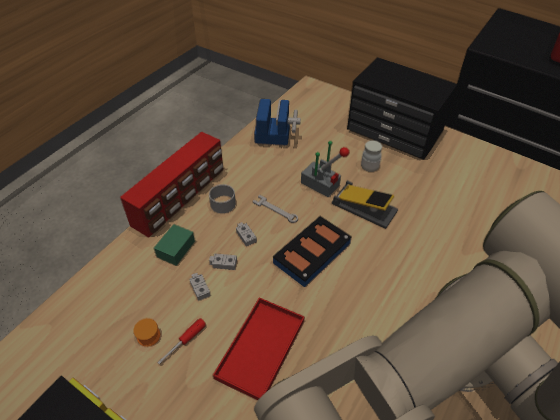

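Top view: three plates at (191,181), (226,181), (265,178); demagnetiser (285,245); tray (172,262); lever box (377,200) with knob near (385,219); treadle (374,262). I'll measure these and zoom in.

```bash
python3 - <<'E'
from h import *
z=np.load('pics/top0.npz');p,d=z['p'],z['d'];P=cloud('top',d);hsv=cv2.cvtColor(p,cv2.COLOR_RGB2HSV)
a=cv2.resize(p[140:290,120:420],(800,400),interpolation=cv2.INTER_CUBIC)
cv2.imwrite('pics/c0.png',a[:,:,::-1])
Z=P[:,:,2];m=(hsv[:,:,1]<70)&(hsv[:,:,2]>90)
def comps(m,amin,z):
    m=cv2.morphologyEx(m.astype(np.uint8),cv2.MORPH_CLOSE,np.ones((3,3)))
    n,l,s,c=cv2.connectedComponentsWithStats(m)
    for i in range(1,n):
        if s[i,4]>=amin:
            cn=max(cv2.findContours((l==i).astype(np.uint8),0,1)[0],key=cv2.contourArea).reshape(-1,2)
            w=plane('top',cn,z)[:,:2]; r=cv2.minAreaRect((w*1000).astype(np.float32))
            print(s[i].tolist(),np.round(c[i]),'rect',np.round(r[0],1),np.round(r[1],1),round(r[2],1),'Zmed',np.round(np.median(Z[l==i]),3))
mm=m.copy();mm[:160]=0;mm[200:]=0;mm[:,:150]=0;mm[:,300:]=0
print('plates');comps(mm,60,.022)
H,S,V=cv2.split(hsv)
print('copper');o=(H>4)&(H<16)&(S>110)&(V>90);o[:220]=0;o[275:]=0;o[:,:240]=0;o[:,330:]=0;comps(o,60,.028)
print('red');r=((H<4)|(H>174))&(S>150)&(V>70);r[:140]=0;r[300:]=0;comps(r,25,.024)
print('dark');k=(V<60);k[:210]=0;k[300:]=0;k[:,:220]=0;k[:,420:]=0;comps(k,60,.035)
print('yellow');y=(H>20)&(H<32)&(S>180)&(V>120);y[:,:330]=0;y[:,420:]=0;comps(y,40,.06)
print('green');g=(H>40)&(H<90)&(S>100);g[:150]=0;comps(g,5,.12)
for u,v in[(285,245),(173,262),(376,273),(376,215),(385,220),(370,198),(397,195),(374,200)]:print((u,v),np.round(P[v,u],3))
E
```

```text
plates
[254, 165, 21, 27, 329] [265. 178.] rect [660.7  11.8] [38.9 75.9] 62.6 Zmed 0.022
[180, 168, 22, 26, 313] [190. 180.] rect [656.6 228.4] [38.8 76.3] 59.2 Zmed 0.022
[215, 168, 29, 27, 325] [225. 181.] rect [648.  124.3] [89.5 49.9] 42.8 Zmed 0.022
copper
[252, 225, 18, 30, 400] [261. 241.] rect [480.5  23. ] [41.5 82. ] 80.7 Zmed 0.029
[275, 229, 19, 30, 409] [284. 244.] rect [469.7 -42.1] [41.7 81.8] 80.3 Zmed 0.029
[299, 232, 18, 31, 407] [308. 248.] rect [ 459.  -107.4] [42.1 81.6] 81.2 Zmed 0.028
red
[139, 201, 26, 9, 159] [152. 205.] rect [580.6 341. ] [75.2 18.8] 82.6 Zmed 0.024
[371, 214, 20, 11, 125] [382. 218.] rect [ 540.7 -316.5] [54.4 27.1] 62.5 Zmed 0.187
[129, 236, 85, 54, 3564] [172. 262.] rect [417.6 279.4] [125.6 234.7] 7.7 Zmed 0.004
dark
[246, 220, 77, 52, 1570] [284. 246.] rect [462.9 -41. ] [201.  114.6] 80.7 Zmed 0.035
[358, 242, 6, 48, 87] [360. 268.] rect [ 405.8 -248.4] [129.3   9.8] 3.3 Zmed 0.012
[365, 265, 22, 20, 414] [376. 275.] rect [ 380.6 -292.7] [57.9 52. ] 89.2 Zmed 0.064
yellow
[360, 233, 29, 55, 844] [373. 251.] rect [ 420.1 -284.4] [149. 
[... 703 characters left out ...]
t [145.8 707.6] [6.6 5. ] 69.8 Zmed 0.304
[15, 365, 13, 17, 54] [ 21. 372.] rect [115.3 656.1] [43.1 22.3] 50.2 Zmed 0.377
[29, 374, 8, 8, 27] [ 32. 377.] rect [104.7 624.6] [14.8 23. ] 17.8 Zmed 0.338
[44, 376, 4, 2, 5] [ 45. 376.] rect [111.5 588.5] [2.5 9.2] 20.0 Zmed 0.307
[52, 376, 7, 3, 9] [ 55. 377.] rect [111.7 561. ] [ 4.7 18. ] 11.8 Zmed 0.291
[48, 381, 8, 9, 22] [ 51. 386.] rect [ 86.9 571.9] [21.2 13.8] 33.8 Zmed 0.323
(285, 245) [ 0.465 -0.044  0.028]
(173, 262) [0.419 0.279 0.   ]
(376, 273) [ 0.385 -0.288  0.064]
(376, 215) [ 0.542 -0.293  0.068]
(385, 220) [ 0.512 -0.289  0.193]
(370, 198) [ 0.586 -0.275  0.086]
(397, 195) [ 0.58 -0.33  0.16]
(374, 200) [ 0.586 -0.293  0.05 ]
```

View pics/c0.png

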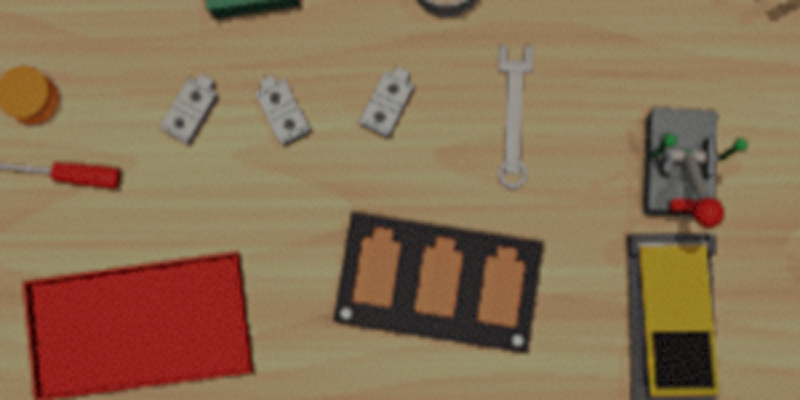

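```bash
cat >> h.py <<'E'
def tee(n,m,z,k,roi,amin=80):
    """filled components of mask m inside roi (u0,v0,u1,v1): pose of T shapes; k = centroid offset (m) from origin"""
    q=np.zeros(m.shape,np.uint8);u0,v0,u1,v1=roi;q[v0:v1,u0:u1]=m[v0:v1,u0:u1]
    out=[]
    for c in cv2.findContours(q,cv2.RETR_EXTERNAL,cv2.CHAIN_APPROX_NONE)[0]:
        f=np.zeros_like(q);cv2.drawContours(f,[c],-1,1,-1)
        if f.sum()<amin: continue
        v,u=np.nonzero(f);w=plane(n,np.c_[u,v],z)[:,:2];ce=w.mean(0);e=w-ce
        ev,V=np.linalg.eigh(e.T@e);a=V[:,1];s=e@a
        if (s**3).mean()<0:a=-a
        out.append((np.round((ce-a*k)*1000,1).tolist(),round(float(np.degrees(np.arctan2(a[1],a[0]))),1),int(f.sum()),(int(u.mean()),int(v.mean()))))
    return out
def masks(p):
    H,S,V=cv2.split(cv2.cvtColor(p,cv2.COLOR_RGB2HSV))
    return dict(steel=(S<70)&(V>90),cu=(H>4)&(H<16)&(S>110)&(V>90))
E
python3 - <<'E'
from h import *
for n,rp,rc in(('top',(150,155,300,205),(240,220,330,275)),('side',(180,215,265,305),(270,215,355,285))):
    p=np.load(f'pics/{n}0.npz')['p'];m=masks(p);print(n)
    for r in tee(n,m['steel'],.022,.0024,rp):print(r)
    for r in tee(n,m['cu'],.028,.0033,rc):print(r)
z=np.load('pics/side0.npz');p,d=z['p'],z['d'];H,S,V=cv2.split(cv2.cvtColor(p,cv2.COLOR_RGB2HSV));P=cloud('side',d)
r=((H<5)|(H>174))&(S>150)&(V>60);g=(H>40)&(H<90)&(S>90)
for nm,m,roi in(('red',r,(325,140,360,190)),('green',g,(300,135,340,175))):
    q=np.zeros(m.shape,np.uint8);q[roi[1]:roi[3],roi[0]:roi[2]]=m[roi[1]:roi[3],roi[0]:roi[2]]
    k,l,s,c=cv2.connectedComponentsWithStats(q)
    for i in range(1,k):print(nm,s[i].tolist(),c[i].round(1),np.round(np.median(P[l==i],0),3))
cv2.imwrite('pics/c1.png',cv2.resize(p[125:235,280:410],(650,550),interpolation=cv2.INTER_CUBIC)[:,:,::-1])
print(camera_params('top')['t'], [np.round(ray(n,[[0,0]])[0],3) for n in('top','side')])
E
```

```text
top
([649.5, 126.5], 27.5, 316, (225, 180))
([652.4, 230.8], -30.0, 311, (190, 180))
([656.7, 13.9], -26.1, 328, (264, 177))
([453.3, -106.4], -8.6, 407, (307, 247))
([463.7, -41.1], -9.9, 407, (284, 244))
([474.1, 24.2], -9.3, 400, (260, 240))
side
([650.3, 232.0], -30.2, 301, (198, 284))
([648.4, 127.6], 28.4, 258, (222, 259))
([655.2, 15.4], -25.5, 228, (245, 231))
([474.2, 21.9], -9.3, 269, (296, 259))
([463.3, -43.3], -10.1, 252, (311, 246))
([452.2, -108.6], -10.4, 228, (326, 232))
red [340, 148, 9, 9, 64] [343.9 151.7] [ 0.512 -0.285  0.186]
red [331, 173, 7, 11, 42] [333.9 177.7] [ 0.535 -0.287  0.068]
green [327, 141, 5, 20, 40] [328.7 149.5] [ 0.582 -0.328  0.129]
green [314, 152, 6, 23, 56] [316.3 162.4] [ 0.587 -0.262  0.123]
[-0.01686384  0.58365782  1.17437841] [array([ 0.383, -0.051,  1.253]), array([0.092, 0.691, 1.072])]
```

View pics/c1.png

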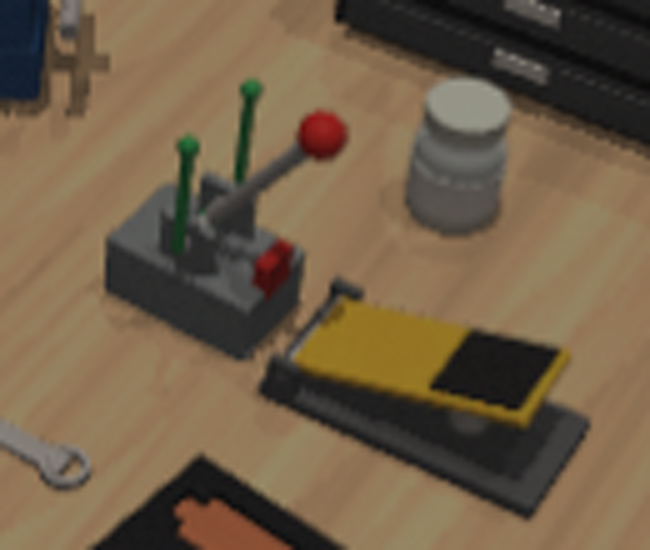

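```bash
cat > go.py <<'E'
import sys
from h import *
from scipy.spatial.transform import Rotation as Ro
def rows(o,x,y,z,yaw):
    R=np.array(o['tool_rot']);a=np.radians(yaw)
    T=np.array([[-np.cos(a),-np.sin(a),0],[-np.sin(a),np.cos(a),0],[0,0,-1]])
    s=R.T@(np.array([x,y,z])-o['position'])/.5;t=Ro.from_matrix(R.T@T).as_rotvec()/np.pi
    n=max(np.linalg.norm(s)*10,np.linalg.norm(t)*180/8.59)
    return f'[{np.round(s,4).tolist()},{np.round(t,4).tolist()}]'.replace(' ',''),'n>=%.1f'%n
if __name__=='__main__':
    o=observe();
    for a in sys.argv[1:]: print(*rows(o,*map(float,a.split(','))))
E
python3 go.py .656,.0145,.11,-25.8 .656,.0145,.0085,-25.8
```

```text
[[-1.2508,-0.7014,0.2421],[-0.0004,-0.0001,0.0523]] n>=14.5
[[-1.2509,-0.7012,0.4451],[-0.0004,-0.0001,0.0523]] n>=15.0
```

```bash
R='' ; python3 -m handwheel '[[[-0.63,-0.35,0],[0,0,0.0523]],[[-0.63,-0.35,0],[0,0,0.0523]],[[-0.63,-0.35,0],[0,0,0.0523]],[[-0.63,-0.35,0],[0,0,0.0523]],[[-0.63,-0.35,0],[0,0,0.0523]],[[-0.63,-0.35,0],[0,0,0.0523]],[[-0.63,-0.35,0],[0,0,0.0523]],[[-0.63,-0.35,0],[0,0,0.0523]],[[-0.63,-0.35,0],[0,0,0.0523]]]' 1 80; python3 go.py .656,.0145,.11,-25.8 .656,.0145,.0085,-25.8
```

```text
time_s: 1.0
position: [0.4087, 0.27, 0.2309]
tool_rot: [[-0.899, 0.438, -0.001], [0.438, 0.899, -0.0], [0.001, -0.001, -1.0]]
ft_force: [-0.5, 0.2, 0.3]
grip_width: 0.0852
gripper_force: 0.0
[[-0.6685,-0.2427,0.2415],[-0.0002,-0.0002,-0.0009]] n>=7.5
[[-0.6687,-0.2426,0.4445],[-0.0002,-0.0002,-0.0009]] n>=8.4
```

```bash
python3 -m handwheel '[[[-0.6685,-0.2427,0.24],[0,0,0]],[[-0.6685,-0.2427,0.24],[0,0,0]],[[-0.6685,-0.2427,0.24],[0,0,0]],[[-0.6685,-0.2427,0.24],[0,0,0]],[[-0.6685,-0.2427,0.24],[0,0,0]],[[-0.6685,-0.2427,0.24],[0,0,0]],[[-0.6685,-0.2427,0.24],[0,0,0]],[[-0.6685,-0.2427,0.24],[0,0,0]],[[-0.6685,-0.2427,0.24],[0,0,0]],[[-0.6685,-0.2427,0.24],[0,0,0]]]'; python3 - <<'E'
from h import *
p,d=save('top','t1')
print(tee('top',masks(p)['steel'],.022,.0024,(150,155,300,205)))
E
python3 go.py .656,.0145,.0085,-25.8
```

```text
time_s: 2.0
position: [0.6555, 0.0182, 0.111]
tool_rot: [[-0.901, 0.434, -0.001], [0.434, 0.901, 0.001], [0.001, 0.0, -1.0]]
ft_force: [-0.8, 1.0, 0.3]
grip_width: 0.0854
gripper_force: 0.0
[([652.3, 231.0], -29.7, 316, (190, 180)), ([645.3, 73.9], -80.1, 2452, (244, 182))]
[[-0.0046,-0.0066,0.2062],[0.0001,-0.0002,0.0007]] n>=2.1
```

```bash
python3 -m handwheel '[[[0,-0.0020,0.1],[0,0,0]],[[0,-0.0020,0.2055],[0,0,0]],[[0,-0.0020,0.2055],[0,0,0]],[[0,-0.0020,0.2055],[0,0,0]]]'; python3 -m handwheel '[[[0,0,0],[0,0,0]],[[0,0,0],[0,0,0]],[[0,0,0],[0,0,0]],[[0,0,0],[0,0,0]],[[0,0,0],[0,0,0]],[[0,0,0],[0,0,0]],[[0,0,0],[0,0,0]],[[0,0,0],[0,0,0]]]' 0 80; python3 go.py .656,.0145,.15,-25.8
```

```text
time_s: 2.45
position: [0.6556, 0.0167, 0.0097]
tool_rot: [[-0.901, 0.434, -0.0], [0.434, 0.901, 0.0], [0.0, 0.0, -1.0]]
ft_force: [1.0, 0.7, 1.5]
grip_width: 0.0854
gripper_force: 0.0
time_s: 3.25
position: [0.6564, 0.0153, 0.0105]
tool_rot: [[-0.9, 0.435, 0.003], [0.435, 0.9, -0.0], [-0.003, 0.001, -1.0]]
ft_force: [-1.2, 0.7, 8.9]
grip_width: 0.034
gripper_force: 81.0
[[-0.0007,-0.0016,-0.2791],[0.0003,0.0008,0.0]] n>=2.8
```

```bash
python3 -m handwheel '[[[0,0,-0.06],[0,0,0]],[[0,0,-0.15],[0,0,0]],[[0,0,-0.2],[0,0,0]],[[0,0,-0.2],[0,0,0]],[[0,0,-0.2],[0,0,0]]]'; python3 go.py .453,-.1072,.11,-9.5
```

```text
time_s: 3.75
position: [0.655, 0.0154, 0.1076]
tool_rot: [[-0.9, 0.435, -0.001], [0.435, 0.9, 0.0], [0.001, -0.0, -1.0]]
ft_force: [-0.4, 0.2, -4.5]
grip_width: 0.0337
gripper_force: 81.1
[[0.2571,-0.3967,-0.0042],[-0.0001,-0.0005,-0.0905]] n>=4.7
```

```bash
python3 -m handwheel '[[[0.257,-0.3967,-0.005],[0,0,-0.0905]],[[0.257,-0.3967,-0.005],[0,0,-0.0905]],[[0.257,-0.3967,-0.005],[0,0,-0.0905]],[[0.257,-0.3967,-0.005],[0,0,-0.0905]],[[0.257,-0.3967,-0.005],[0,0,-0.0905]],[[0.257,-0.3967,-0.005],[0,0,-0.0905]],[[0.257,-0.3967,-0.005],[0,0,-0.0905]],[[0.257,-0.3967,-0.005],[0,0,-0.0905]]]'; python3 - <<'E'
from h import *
for n in('top','side'):
    p,d=save(n,n+'2');m=masks(p)
    if n=='top':print(tee('top',m['steel'],.022,.0024,(150,155,300,205)))
    else:
        a=p
b=np.load('pics/top2.npz')['p']
f=lambda q,u,v:cv2.resize(q[v-60:v+60,u-60:u+60],(400,400),interpolation=cv2.INTER_CUBIC)
cv2.imwrite('pics/c2.png',np.hstack([f(b,312,245),f(a,330,220)])[:,:,::-1])
E
python3 go.py .453,-.1072,.036,-9.5
```

```text
time_s: 4.55
position: [0.4539, -0.107, 0.1102]
tool_rot: [[-0.986, 0.165, -0.001], [0.165, 0.986, 0.001], [0.001, 0.001, -1.0]]
ft_force: [-0.2, 0.3, -3.5]
grip_width: 0.0334
gripper_force: 81.4
[([649.5, 126.4], 27.8, 316, (225, 180)), ([652.2, 230.8], -29.5, 313, (190, 180))]
[[0.0019,-0.0012,0.1489],[0.0001,-0.0003,0.0003]] n>=1.5
```

View pics/c2.png

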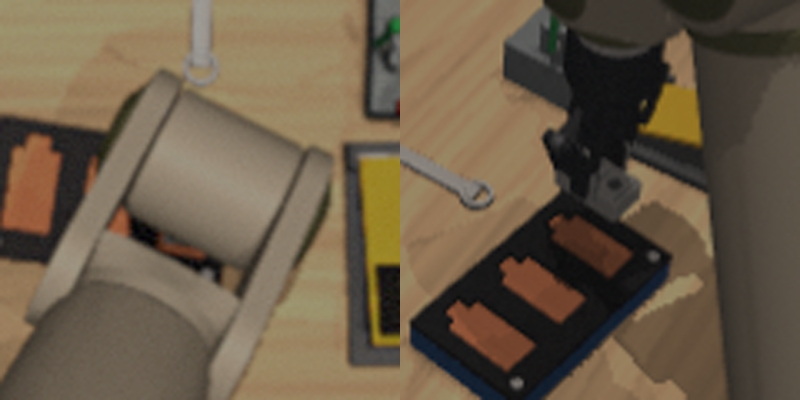

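```bash
python3 go.py .4512,-.106,.05,-9.5;  python3 -m handwheel '[[[0.0056,-0.0024,0.06],[0,0,0]],[[0.0056,-0.0024,0.12],[0,0,0]],[[0.0056,-0.0024,0.12],[0,0,0]],[[0.0056,-0.0024,0.12],[0,0,0]],[[0.0056,-0.0024,0.132],[0,0,0]],[[0.0056,-0.0024,0.136],[0,0,0]],[[0.0056,-0.0024,0.136],[0,0,0]],[[0.0056,-0.0024,0.136],[0,0,0]]]'; python3 - <<'E'
from h import *
a,d=save('side','side3')
f=lambda q,u,v:cv2.resize(q[v-50:v+50,u-65:u+65],(780,600),interpolation=cv2.INTER_CUBIC)
cv2.imwrite('pics/c3.png',f(a,320,235)[:,:,::-1])
E
```

```text
[[0.0059,0.0006,0.1209],[0.0001,-0.0003,0.0003]] n>=1.2
time_s: 5.45
position: [0.451, -0.1079, 0.0434]
tool_rot: [[-0.986, 0.165, 0.001], [0.165, 0.986, -0.0], [-0.001, 0.0, -1.0]]
ft_force: [1.8, 1.9, -3.3]
grip_width: 0.0334
gripper_force: 81.4
```

View pics/c3.png

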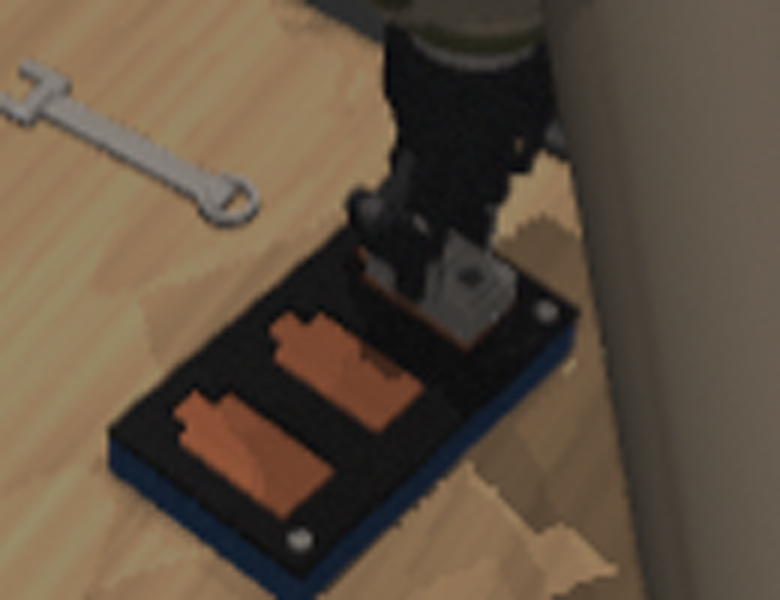

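```bash
python3 go.py .4511,-.1062,.043,-9.4 .4511,-.1062,.0385,-9.4
```

```text
[[0.0004,0.0034,0.0008],[0.0,0.0003,-0.0005]] n>=0.0
[[0.0004,0.0034,0.0098],[0.0,0.0003,-0.0005]] n>=0.1
```

```bash
python3 -m handwheel '[[[0,0.003,0],[0,0,0]],[[0,0.003,0],[0,0,0]],[[0,0.003,0],[0,0,0]]]'; python3 -m handwheel '[[[0,0,0.005],[0,0,0]],[[0,0,0.009],[0,0,0]],[[0,0,0.012],[0,0,0]],[[0,0,0.012],[0,0,0]],[[0,0,0.012],[0,0,0]]]'
```

```text
time_s: 5.8
position: [0.4508, -0.1066, 0.0431]
tool_rot: [[-0.986, 0.165, -0.0], [0.165, 0.986, -0.0], [0.0, -0.0, -1.0]]
ft_force: [-0.4, -0.0, -3.9]
grip_width: 0.0337
gripper_force: 81.5
time_s: 6.3
position: [0.4509, -0.1066, 0.0384]
tool_rot: [[-0.986, 0.165, 0.001], [0.165, 0.986, -0.001], [-0.001, -0.001, -1.0]]
ft_force: [-6.3, 1.7, 19.7]
grip_width: 0.034
gripper_force: 84.1
```

```bash
python3 -m handwheel '[[[0,0,0],[0,0,0]],[[0,0,0],[0,0,0]],[[0,0,0],[0,0,0]],[[0,0,0],[0,0,0]]]' 0.56;  python3 -m handwheel '[[[0,0,-0.05],[0,0,0]],[[0,0,-0.14],[0,0,0]],[[0,0,-0.14],[0,0,0]],[[0,0,-0.14],[0,0,0]]]'; python3 go.py .649,.127,.11,28
```

```text
time_s: 6.7
position: [0.451, -0.1066, 0.037]
tool_rot: [[-0.986, 0.165, -0.0], [0.165, 0.986, 0.0], [0.0, 0.0, -1.0]]
ft_force: [0.1, -0.5, -0.4]
grip_width: 0.0476
gripper_force: 0.0
time_s: 7.1
position: [0.4512, -0.1066, 0.1075]
tool_rot: [[-0.986, 0.165, 0.002], [0.165, 0.986, -0.001], [-0.002, -0.001, -1.0]]
ft_force: [0.8, -0.3, -0.2]
grip_width: 0.0476
gripper_force: 0.0
[[-0.3131,0.5261,-0.0047],[-0.0004,0.0005,-0.2083]] n>=6.1
```

```bash
python3 -m handwheel '[[[-0.1565,0.263,-0.005],[0,0,-0.2083]],[[-0.1565,0.263,-0.005],[0,0,-0.2083]],[[-0.1565,0.263,-0.005],[0,0,-0.2083]],[[-0.1565,0.263,-0.005],[0,0,-0.2083]],[[-0.1565,0.263,-0.005],[0,0,-0.2083]],[[-0.1565,0.263,-0.005],[0,0,-0.2083]],[[-0.1565,0.263,-0.005],[0,0,-0.2083]]]' 1; python3 - <<'E'
from h import *
for n in('top','side'):
    p,d=save(n,n+'4');m=masks(p)
    if n=='top':
        print(tee(n,m['steel'],.022,.0024,(150,155,300,205)));b=p;P=cloud(n,d)
        print(tee(n,m['steel'],.050,.0024,(295,225,325,275)),np.round(np.median(P[240:255,304:311].reshape(-1,3),0),4))
    else:
        print(tee(n,m['steel'],.022,.0024,(180,215,265,305)));a=p
        print(tee(n,m['steel'],.050,.0024,(310,205,345,255)))
f=lambda q,u,v:cv2.resize(q[v-30:v+30,u-30:u+30],(400,400),interpolation=cv2.INTER_CUBIC)
cv2.imwrite('pics/c4.png',np.hstack([f(b,306,247),f(a,328,228)])[:,:,::-1])
E
python3 go.py .649,.127,.11,28
```

```text
time_s: 7.8
position: [0.5494, 0.0102, 0.1086]
tool_rot: [[-0.884, -0.468, -0.002], [-0.468, 0.884, 0.0], [0.002, 0.001, -1.0]]
ft_force: [-0.1, 0.3, -1.2]
grip_width: 0.0851
gripper_force: 0.0
[([652.3, 230.9], -30.0, 315, (190, 180)), ([630.3, 46.3], 81.5, 2084, (252, 187))]
[([452.2, -106.7], -10.6, 357, (308, 247))] [ 0.4571 -0.1042  0.0504]
[([650.3, 232.1], -30.4, 303, (198, 284)), ([648.3, 127.7], 27.9, 259, (222, 259))]
[([450.2, -105.6], -10.3, 236, (327, 229))]
[[-0.2853,0.1139,-0.0019],[0.0002,-0.0002,-0.0006]] n>=3.1
```

View pics/c4.png

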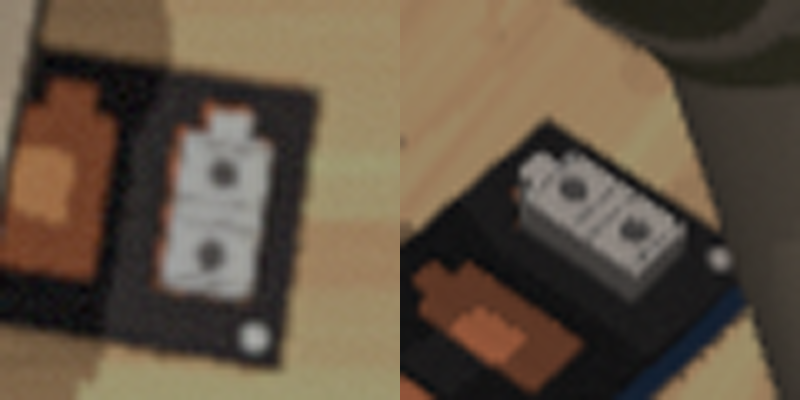

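```bash
python3 go.py .6489,.1268,.0095,28;  python3 -m handwheel '[[[-0.285,0.1135,0],[0,0,0]],[[-0.285,0.1135,0],[0,0,0]],[[-0.285,0.1135,0],[0,0,0]],[[-0.285,0.1135,0],[0,0,0]],[[-0.285,0.1135,0],[0,0,0]],[[-0.285,0.1135,0],[0,0,0]],[[-0.285,0.1135,0.1],[0,0,0]],[[-0.285,0.1135,0.198],[0,0,0]],[[-0.285,0.1135,0.198],[0,0,0]],[[-0.285,0.1135,0.198],[0,0,0]]]'; python3 go.py .649,.127,.0095,28
```

```text
[[-0.285,0.1135,0.1991],[0.0002,-0.0002,-0.0006]] n>=3.7
time_s: 8.9
position: [0.6491, 0.1262, 0.0118]
tool_rot: [[-0.884, -0.468, -0.0], [-0.468, 0.884, -0.0], [0.0, -0.0, -1.0]]
ft_force: [0.3, -0.8, 0.9]
grip_width: 0.0854
gripper_force: 0.0
[[-0.0005,0.0015,0.0045],[-0.0,-0.0,-0.0005]] n>=0.0
```

```bash
python3 -m handwheel '[[[0,0.001,0.003],[0,0,0]],[[0,0.001,0.003],[0,0,0]],[[0,0.001,0.003],[0,0,0]],[[0,0.001,0.003],[0,0,0]],[[0,0.001,0.003],[0,0,0]],[[0,0.001,0.003],[0,0,0]],[[0,0.001,0.003],[0,0,0]],[[0,0.001,0.003],[0,0,0]]]' 0 80;python3 -m handwheel '[[[0,0,-0.06],[0,0,0]],[[0,0,-0.15],[0,0,0]],[[0,0,-0.2],[0,0,0]],[[0,0,-0.2],[0,0,0]],[[0,0,-0.2],[0,0,0]]]';  python3 go.py .463,-.0412,.11,-9.4
```

```text
time_s: 9.7
position: [0.6495, 0.1277, 0.0109]
tool_rot: [[-0.883, -0.469, 0.003], [-0.469, 0.883, -0.0], [-0.002, -0.001, -1.0]]
ft_force: [-1.6, -0.3, 7.4]
grip_width: 0.0336
gripper_force: 80.9
time_s: 10.2
position: [0.6481, 0.1277, 0.1081]
tool_rot: [[-0.883, -0.469, -0.002], [-0.469, 0.883, -0.0], [0.001, 0.001, -1.0]]
ft_force: [-1.3, 0.3, -4.4]
grip_width: 0.0338
gripper_force: 81.2
[[0.4855,-0.1244,-0.0033],[0.0001,-0.0005,0.2078]] n>=5.0
```

```bash
python3 -m handwheel '[[[0.486,-0.1244,-0.003],[0,0,0.2078]],[[0.486,-0.1244,-0.003],[0,0,0.2078]],[[0.486,-0.1244,-0.003],[0,0,0.2078]],[[0.486,-0.1244,-0.003],[0,0,0.2078]],[[0.486,-0.1244,-0.003],[0,0,0.2078]],[[0.486,-0.1244,-0.003],[0,0,0.2078]],[[0.486,-0.1244,-0.003],[0,0,0.2078]],[[0.486,-0.1244,-0.003],[0,0,0.2078]],[[0.486,-0.1244,-0.003],[0,0,0.2078]]]'; python3 go.py .4633,-.0411,.045,-9.4
```

```text
time_s: 11.1
position: [0.4639, -0.0406, 0.11]
tool_rot: [[-0.987, 0.162, -0.001], [0.162, 0.987, 0.0], [0.001, 0.0, -1.0]]
ft_force: [0.9, 0.0, -4.0]
grip_width: 0.0337
gripper_force: 81.3
[[0.0009,-0.0012,0.13],[0.0001,-0.0003,0.0004]] n>=1.3
```

```bash
python3 -m handwheel '[[[0.001,-0.001,0.06],[0,0,0]],[[0.001,-0.001,0.12],[0,0,0]],[[0.001,-0.001,0.125],[0,0,0]],[[0.001,-0.001,0.125],[0,0,0]],[[0.001,-0.001,0.13],[0,0,0]],[[0.001,-0.001,0.13],[0,0,0]]]'; python3 -m handwheel '[[[0,0,0.005],[0,0,0]],[[0,0,0.010],[0,0,0]],[[0,0,0.015],[0,0,0]],[[0,0,0.015],[0,0,0]],[[0,0,0.015],[0,0,0]]]'
```

```text
time_s: 11.7
position: [0.4633, -0.0417, 0.0464]
tool_rot: [[-0.987, 0.163, 0.001], [0.163, 0.987, -0.001], [-0.002, -0.0, -1.0]]
ft_force: [0.4, -0.1, -2.6]
grip_width: 0.0335
gripper_force: 81.4
time_s: 12.2
position: [0.4629, -0.0418, 0.0388]
tool_rot: [[-0.987, 0.163, 0.001], [0.163, 0.987, -0.0], [-0.001, -0.0, -1.0]]
ft_force: [-3.0, 1.3, 8.6]
grip_width: 0.0336
gripper_force: 82.7
```

Seated at 0.0388 as expected. Release, lift, go to the third plate.

```bash
python3 -m handwheel '[[[0,0,0],[0,0,0]],[[0,0,0],[0,0,0]],[[0,0,0],[0,0,0]],[[0,0,0],[0,0,0]]]' 0.56;  python3 -m handwheel '[[[0,0,-0.05],[0,0,0]],[[0,0,-0.14],[0,0,0]],[[0,0,-0.14],[0,0,0]],[[0,0,-0.14],[0,0,0]]]'; python3 go.py .58,.17,.11,-30
```

```text
time_s: 12.6
position: [0.4629, -0.0418, 0.0381]
tool_rot: [[-0.987, 0.164, 0.0], [0.164, 0.987, -0.0], [-0.0, -0.0, -1.0]]
ft_force: [0.7, -0.1, -0.0]
grip_width: 0.0476
gripper_force: 0.0
time_s: 13.0
position: [0.4631, -0.0418, 0.1086]
tool_rot: [[-0.987, 0.163, 0.002], [0.163, 0.987, -0.001], [-0.002, -0.0, -1.0]]
ft_force: [-0.1, -0.4, -0.3]
grip_width: 0.048
gripper_force: 0.0
[[-0.1614,0.4561,-0.0027],[-0.0,0.0006,0.1144]] n>=4.8
```

```bash
python3 -m handwheel '[[[-0.1614,0.456,-0.003],[0,0,0.1144]],[[-0.1614,0.456,-0.003],[0,0,0.1144]],[[-0.1614,0.456,-0.003],[0,0,0.1144]],[[-0.1614,0.456,-0.003],[0,0,0.1144]],[[-0.1614,0.456,-0.003],[0,0,0.1144]],[[-0.1614,0.456,-0.003],[0,0,0.1144]],[[-0.1614,0.456,-0.003],[0,0,0.1144]]]' 1; python3 - <<'E'
from h import *
for n in('top','side'):
    p,d=save(n,n+'5');m=masks(p)
    if n=='top': r1,r2=(150,155,220,205),(270,225,325,275)
    else: r1,r2=(180,215,265,305),(290,205,345,265)
    print(n,tee(n,m['steel'],.022,.0024,r1),tee(n,m['steel'],.050,.0024,r2))
    if n=='top':P=cloud(n,d);print(np.round(np.median(P[240:250,281:288].reshape(-1,3),0),4))
E
python3 go.py .6518,.231,.0095,-30
```

```text
time_s: 13.7
position: [0.5792, 0.1709, 0.1077]
tool_rot: [[-0.867, 0.498, -0.003], [0.498, 0.867, -0.0], [0.002, -0.002, -1.0]]
ft_force: [-0.3, -0.4, -0.5]
grip_width: 0.0852
gripper_force: 0.0
top [([656.0, 343.0], -179.3, 221, (152, 180)), ([658.8, 249.7], 82.0, 1860, (182, 178))] [([452.2, -106.7], -10.5, 358, (308, 247)), ([462.8, -41.6], -10.1, 364, (284, 244))]
[ 0.4645 -0.0412  0.0506]
side [([650.4, 232.1], -30.5, 302, (198, 284))] [([464.3, -196.3], 2.4, 97, (338, 208))]
[[-0.0646,0.1804,0.1976],[-0.0005,-0.0006,-0.0002]] n>=2.8
```

```bash
python3 -m handwheel '[[[-0.0646,0.18,0],[0,0,0]],[[-0.0646,0.18,0],[0,0,0]],[[-0.0646,0.18,0],[0,0,0]],[[-0.0646,0.18,0],[0,0,0]],[[-0.0646,0.18,0],[0,0,0]],[[-0.0646,0.18,0.1],[0,0,0]],[[-0.0646,0.18,0.197],[0,0,0]],[[-0.0646,0.18,0.197],[0,0,0]],[[-0.0646,0.18,0.197],[0,0,0]]]'; python3 go.py .652,.231,.0100,-30
```

```text
time_s: 14.7
position: [0.6528, 0.231, 0.0124]
tool_rot: [[-0.866, 0.501, 0.0], [0.501, 0.866, -0.0], [-0.0, -0.0, -1.0]]
ft_force: [-0.3, -0.5, 0.5]
grip_width: 0.0851
gripper_force: 0.0
[[0.0013,-0.0009,0.0048],[-0.0,0.0,-0.0003]] n>=0.1
```

```bash
python3 -m handwheel '[[[0,0,0.001],[0,0,0]],[[0,0,0.001],[0,0,0]],[[0,0,0.001],[0,0,0]],[[0,0,0.001],[0,0,0]],[[0,0,0.001],[0,0,0]],[[0,0,0.001],[0,0,0]],[[0,0,0.001],[0,0,0]],[[0,0,0.001],[0,0,0]]]' 0 80;python3 -m handwheel '[[[0,0,-0.06],[0,0,0]],[[0,0,-0.15],[0,0,0]],[[0,0,-0.2],[0,0,0]],[[0,0,-0.2],[0,0,0]],[[0,0,-0.2],[0,0,0]]]';  python3 go.py .4735,.0245,.11,-9.4
```

```text
time_s: 15.5
position: [0.6534, 0.2319, 0.0125]
tool_rot: [[-0.866, 0.5, 0.003], [0.5, 0.866, 0.0], [-0.002, 0.001, -1.0]]
ft_force: [-1.5, 0.0, 7.3]
grip_width: 0.0335
gripper_force: 80.9
time_s: 16.0
position: [0.652, 0.2317, 0.1092]
tool_rot: [[-0.866, 0.5, -0.002], [0.5, 0.866, -0.0], [0.002, -0.001, -1.0]]
ft_force: [0.1, -0.4, -5.8]
grip_width: 0.0339
gripper_force: 81.5
[[0.1019,-0.5373,-0.0008],[-0.0003,-0.0006,-0.1144]] n>=5.5
```

```bash
python3 -m handwheel '[[[0.1019,-0.537,-0.002],[0,0,-0.1144]],[[0.1019,-0.537,-0.002],[0,0,-0.1144]],[[0.1019,-0.537,-0.002],[0,0,-0.1144]],[[0.1019,-0.537,-0.002],[0,0,-0.1144]],[[0.1019,-0.537,-0.002],[0,0,-0.1144]],[[0.1019,-0.537,-0.002],[0,0,-0.1144]],[[0.1019,-0.537,-0.002],[0,0,-0.1144]],[[0.1019,-0.537,-0.002],[0,0,-0.1144]],[[0.1019,-0.537,-0.002],[0,0,-0.1144]]]'; python3 go.py .4735,.0243,.048,-9.4
```

```text
time_s: 16.9
position: [0.4744, 0.0253, 0.1107]
tool_rot: [[-0.987, 0.163, -0.001], [0.163, 0.987, 0.0], [0.001, 0.0, -1.0]]
ft_force: [-0.2, 0.6, -4.3]
grip_width: 0.0333
gripper_force: 82.0
[[0.0013,-0.0023,0.1254],[0.0001,-0.0005,0.0001]] n>=1.3
```

```bash
python3 -m handwheel '[[[0.001,-0.001,0.06],[0,0,0]],[[0.001,-0.001,0.115],[0,0,0]],[[0.001,-0.001,0.12],[0,0,0]],[[0.001,-0.001,0.12],[0,0,0]],[[0.001,-0.001,0.126],[0,0,0]],[[0.001,-0.001,0.126],[0,0,0]]]'; python3 -m handwheel '[[[0,0,0.005],[0,0,0]],[[0,0,0.010],[0,0,0]],[[0,0,0.015],[0,0,0]],[[0,0,0.016],[0,0,0]],[[0,0,0.016],[0,0,0]]]'
```

```text
time_s: 17.5
position: [0.4743, 0.0244, 0.0493]
tool_rot: [[-0.987, 0.163, 0.002], [0.163, 0.987, -0.0], [-0.002, -0.0, -1.0]]
ft_force: [-0.6, 0.4, -4.6]
grip_width: 0.0335
gripper_force: 82.0
time_s: 18.0
position: [0.4737, 0.0243, 0.0406]
tool_rot: [[-0.987, 0.164, -0.0], [0.164, 0.987, 0.0], [0.0, 0.0, -1.0]]
ft_force: [-0.2, 0.2, -5.5]
grip_width: 0.0333
gripper_force: 82.0
```

```bash
python3 -m handwheel '[[[0,0,0.002],[0,0,0]],[[0,0,0.003],[0,0,0]],[[0,0,0.003],[0,0,0]]]';  python3 -m handwheel '[[[0,0,0],[0,0,0]],[[0,0,0],[0,0,0]],[[0,0,0],[0,0,0]],[[0,0,0],[0,0,0]]]' 0.56;  python3 -m handwheel '[[[0,0,-0.05],[0,0,0]],[[0,0,-0.14],[0,0,0]],[[0,0,-0.3],[0,0,0]],[[0,0,-0.3],[0,0,0]],[[0,0,-0.3],[0,0,0]]]'; python3 go.py .42,.2,.19,-9
```

```text
time_s: 18.3
position: [0.4738, 0.0243, 0.0404]
tool_rot: [[-0.987, 0.163, 0.001], [0.163, 0.987, -0.0], [-0.001, -0.0, -1.0]]
ft_force: [-6.1, 0.3, 14.7]
grip_width: 0.0335
gripper_force: 84.3
time_s: 18.7
position: [0.4739, 0.0243, 0.039]
tool_rot: [[-0.987, 0.163, 0.0], [0.163, 0.987, -0.0], [-0.0, 0.0, -1.0]]
ft_force: [-0.6, -0.8, -0.9]
grip_width: 0.0478
gripper_force: 0.0
time_s: 19.2
position: [0.4754, 0.0241, 0.193]
tool_rot: [[-0.987, 0.163, 0.008], [0.163, 0.987, -0.002], [-0.008, -0.0, -1.0]]
ft_force: [1.2, 0.1, -0.1]
grip_width: 0.0479
gripper_force: 0.0
[[0.1669,0.329,0.0044],[-0.0001,0.0027,-0.0022]] n>=3.7
```

```bash
python3 -m handwheel '[[[0.167,0.33,0],[0,0,0]],[[0.167,0.33,0],[0,0,0]],[[0.167,0.33,0],[0,0,0]],[[0.167,0.33,0],[0,0,0]],[[0.167,0.33,0],[0,0,0]],[[0.167,0.33,0],[0,0,0]],[[0.167,0.33,0],[0,0,0]]]' 0 20; cat >> h.py <<'E'
def tri(a,b):
    oa,da=ray('top',[a]);ob,db=ray('side',[b]);da=da[0]/np.linalg.norm(da);db=db[0]/np.linalg.norm(db)
    s=np.linalg.lstsq(np.c_[da,-db],ob-oa,rcond=None)[0];x=oa+s[0]*da;y=ob+s[1]*db
    return (x+y)/2,np.linalg.norm(x-y)
E
python3 - <<'E'
from h import *
im={}
for n in('top','side'):
    p,d=save(n,n+'6');m=masks(p);im[n]=p
    r2=(250,225,325,275) if n=='top' else (280,205,345,265)
    print(n,tee(n,m['steel'],.050,.0024,r2))
    if n=='top':P=cloud(n,d);print(np.round(np.median(P[238:246,258:264].reshape(-1,3),0),4))
    H,S,V=cv2.split(cv2.cvtColor(p,cv2.COLOR_RGB2HSV))
    r=((H<5)|(H>174))&(S>150)&(V>60);g=(H>40)&(H<90)&(S>90);roi=(355,180,410,230) if n=='top' else (295,130,360,195)
    for nm,mm in(('red',r),('green',g)):
        q=np.zeros(mm.shape,np.uint8);q[roi[1]:roi[3],roi[0]:roi[2]]=mm[roi[1]:roi[3],roi[0]:roi[2]]
        k,l,s,c=cv2.connectedComponentsWithStats(q)
        for i in range(1,k):print(nm,s[i].tolist(),c[i].round(1))
f=lambda q,u,v:cv2.resize(q[v-40:v+40,u-40:u+40],(400,400),interpolation=cv2.INTER_CUBIC)
cv2.imwrite('pics/c6.png',np.hstack([f(im['top'],380,205),f(im['side'],325,170)])[:,:,::-1])
E
```

```text
time_s: 19.9
position: [0.4186, 0.2001, 0.1886]
tool_rot: [[-0.986, 0.164, -0.001], [0.164, 0.986, -0.0], [0.001, -0.0, -1.0]]
ft_force: [0.1, 0.5, -0.2]
grip_width: 0.0
gripper_force: 0.0
top [([452.3, -106.7], -10.1, 355, (308, 247)), ([462.8, -41.5], -9.9, 358, (284, 244)), ([476.5, 23.3], -9.0, 356, (260, 239))]
[0.4719 0.0232 0.0496]
red [371, 214, 20, 11, 131] [382.2 218.4]
green [364, 190, 10, 9, 28] [369.4 193.6]
green [390, 192, 10, 8, 26] [395.7 194.8]
side [([458.8, 26.4], -65.5, 129, (301, 258)), ([505.5, -152.1], 22.0, 747, (318, 211))]
red [340, 148, 9, 9, 64] [343.9 151.7]
green [327, 141, 5, 20, 43] [328.7 149.5]
green [315, 152, 5, 14, 35] [316.8 157.9]
```

View pics/c6.png

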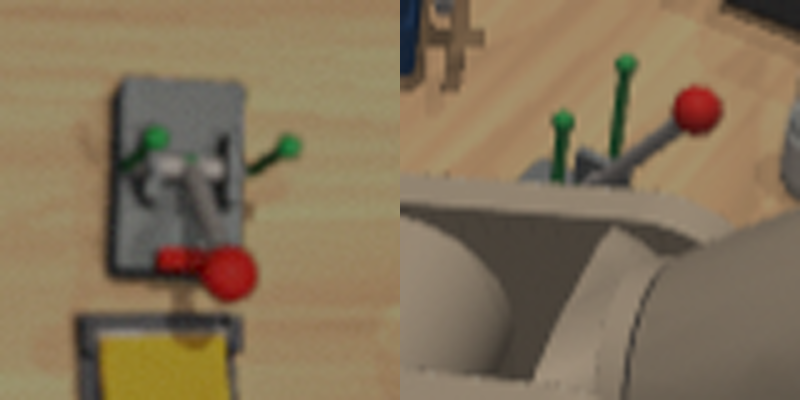

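```bash
python3 - <<'E'
from h import *
c=lambda a,o:(o[0]+(a[0]+.5)/5-.5,o[1]+(a[1]+.5)/5-.5)
t=(340,165);s=(285,130);X={}
for k,a,b in(('gL',(157,138),(162,119)),('gR',(290,147),(226,64)),('knob',(229,273),(297,110))):
    X[k],e=tri(c(a,t),c(b,s));print(k,X[k].round(4),round(e,4))
y=X['gL']-X['gR'];yaw=np.arctan2(y[1],y[0])-np.pi/2;print('yaw',np.degrees(yaw),np.linalg.norm(y))
mid=(X['gL']+X['gR'])/2;ax=np.array([np.cos(yaw),np.sin(yaw),0])
piv=X['knob']+ax*.0919;piv[2]-=.0919;print('pivot',piv,'mid',mid)
d=mid-piv;print('pointer',np.degrees(np.arctan2(d@ax,d[2]))+45,np.linalg.norm(d))
# treadle: pad corners
p=np.load('pics/top6.npz')['p'];H,S,V=cv2.split(cv2.cvtColor(p,cv2.COLOR_RGB2HSV))
k=(V<45).astype(np.uint8);k[:255]=0;k[295:]=0;k[:,:364]=0;k[:,390:]=0
r=np.argwhere(k)[:,::-1];print(plane('top',r,.065).mean(0),plane('top',r,.065).max(0),plane('top',r,.065).min(0))
E
```

```text
gL [ 0.5883 -0.2647  0.1567] 0.0001
gR [ 0.5831 -0.3333  0.1553] 0.0006
knob [ 0.5154 -0.2939  0.1782] 0.0014
yaw -4.4041793297229805 0.06888259551413613
pivot [ 0.60701083 -0.30099981  0.08627247] mid [ 0.58570112 -0.29901155  0.15598045]
pointer 27.934174308394436 0.07291954727126061
[ 0.38032919 -0.28696076  0.065     ] [ 0.40635478 -0.2603524   0.065     ] [ 0.35495673 -0.31459811  0.065     ]
```

```bash
python3 -m handwheel '[[[0,0,-0.16],[0,0,0]],[[0,0,-0.16],[0,0,0]],[[0,0,-0.16],[0,0,0]]]' 0.6 30; python3 go.py .5154,-.295,.27,-4.4
```

```text
time_s: 20.3
position: [0.4201, 0.2003, 0.2727]
tool_rot: [[-0.986, 0.165, 0.008], [0.165, 0.986, 0.001], [-0.007, 0.003, -1.0]]
ft_force: [0.2, -0.7, 0.1]
grip_width: 0.043
gripper_force: 0.0
[[-0.3513,-0.9456,0.0055],[0.0007,0.0024,-0.0283]] n>=10.1
```

```bash
python3 -m handwheel '[[[-0.351,-0.945,0],[0,0,-0.0283]],[[-0.351,-0.945,0],[0,0,-0.0283]],[[-0.351,-0.945,0],[0,0,-0.0283]],[[-0.351,-0.945,0],[0,0,-0.0283]],[[-0.351,-0.945,0],[0,0,-0.0283]],[[-0.351,-0.945,0],[0,0,-0.0283]],[[-0.351,-0.945,0],[0,0,-0.0283]],[[-0.351,-0.945,0],[0,0,-0.0283]],[[-0.351,-0.945,0],[0,0,-0.0283]],[[-0.351,-0.945,0],[0,0,-0.0283]]]'; python3 -m handwheel '[[[0,0,0],[0,0,0]],[[0,0,0],[0,0,0]],[[0,0,0],[0,0,0]],[[0,0,0],[0,0,0]]]'; python3 go.py .5154,-.295,.157,-4.4
```

```text
time_s: 21.3
position: [0.5128, -0.2929, 0.2679]
tool_rot: [[-0.997, 0.077, -0.001], [0.077, 0.997, 0.001], [0.001, 0.001, -1.0]]
ft_force: [0.9, 0.8, 1.2]
grip_width: 0.0509
gripper_force: 0.0
time_s: 21.7
position: [0.5133, -0.2891, 0.2692]
tool_rot: [[-0.997, 0.074, 0.0], [0.074, 0.997, 0.0], [-0.0, 0.0, -1.0]]
ft_force: [0.8, 0.0, -0.2]
grip_width: 0.0514
gripper_force: 0.0
[[-0.005,-0.0115,0.2245],[0.0,0.0,0.0008]] n>=2.2
```

```bash
python3 -m handwheel '[[[-0.005,-0.0115,0.06],[0,0,0]],[[-0.005,-0.0115,0.12],[0,0,0]],[[-0.005,-0.0115,0.2],[0,0,0]],[[-0.005,-0.0115,0.2245],[0,0,0]],[[-0.005,-0.0115,0.2245],[0,0,0]],[[-0.005,-0.0115,0.2245],[0,0,0]]]'; python3 -m handwheel '[[[0,0,0],[0,0,0]],[[0,0,0],[0,0,0]],[[0,0,0],[0,0,0]],[[0,0,0],[0,0,0]],[[0,0,0],[0,0,0]],[[0,0,0],[0,0,0]],[[0,0,0],[0,0,0]]]' 0 30; python3 - <<'E'
from h import *
from go import rows
o=observe();a=np.radians(-4.4);piv=np.array([.5868,-.2995])
p0=o['position']
q0=np.arccos(.108/.13)
for q in(-28,-22,-16,-10,-5,-.7):
    q=np.radians(q);dx=.13*(np.sin(q)+np.sin(q0));dz=.13*(np.cos(q)-np.cos(q0))
    print(*rows(o,p0[0]+dx*np.cos(a),p0[1]+dx*np.sin(a),p0[2]+dz,-4.4))
E
```

```text
time_s: 22.3
position: [0.5163, -0.2962, 0.1587]
tool_rot: [[-0.997, 0.075, 0.002], [0.075, 0.997, -0.002], [-0.002, -0.002, -1.0]]
ft_force: [0.5, -0.5, -0.0]
grip_width: 0.0511
gripper_force: 0.0
time_s: 23.0
position: [0.5155, -0.2936, 0.1586]
tool_rot: [[-0.997, 0.074, 0.0], [0.074, 0.997, 0.003], [-0.0, 0.003, -1.0]]
ft_force: [-3.5, 11.7, 8.3]
grip_width: 0.0284
gripper_force: 29.2
[[-0.0227,-0.0,-0.0136],[0.0011,0.0,0.0009]] n>=0.3
[[-0.0473,-0.0,-0.0251],[0.0011,0.0,0.0009]] n>=0.5
[[-0.0731,-0.0001,-0.0339],[0.0011,0.0,0.0009]] n>=0.8
[[-0.0996,-0.0001,-0.04],[0.0011,0.0,0.0009]] n>=1.1
[[-0.1221,-0.0002,-0.043],[0.0011,0.0,0.0009]] n>=1.3
[[-0.1415,-0.0002,-0.044],[0.0011,0.0,0.0009]] n>=1.5
```

```bash
python3 -m handwheel '[[[-0.0227,0.004,-0.0136],[0,0,0]],[[-0.0473,0.004,-0.0251],[0,0,0]],[[-0.0731,0.004,-0.0339],[0,0,0]],[[-0.0996,0.004,-0.04],[0,0,0]],[[-0.1221,0.004,-0.043],[0,0,0]],[[-0.1415,0.004,-0.044],[0,0,0]],[[-0.1415,0.004,-0.044],[0,0,0]],[[-0.1415,0.004,-0.044],[0,0,0]],[[-0.1415,0.004,-0.044],[0,0,0]]]'; python3 -m handwheel '[[[0,0,0],[0,0,0]],[[0,0,0],[0,0,0]],[[0,0,0],[0,0,0]]]' 0.56
```

```text
time_s: 23.9
position: [0.5866, -0.2985, 0.1801]
tool_rot: [[-0.997, 0.074, 0.002], [0.074, 0.997, 0.0], [-0.002, 0.0, -1.0]]
ft_force: [1.4, 5.3, 3.0]
grip_width: 0.0284
gripper_force: 30.3
time_s: 24.2
position: [0.5861, -0.2997, 0.1791]
tool_rot: [[-0.997, 0.076, 0.0], [0.076, 0.997, -0.001], [-0.0, -0.001, -1.0]]
ft_force: [0.2, 0.1, -0.0]
grip_width: 0.0479
gripper_force: 0.0
```

```bash
python3 -m handwheel '[[[0,0,-0.05],[0,0,0]],[[0,0,-0.13],[0,0,0]],[[0,0,-0.16],[0,0,0]],[[0,0,-0.16],[0,0,0]]]'; python3 go.py .39,-.2869,.26,-4.4
```

```text
time_s: 24.6
position: [0.5867, -0.3, 0.2616]
tool_rot: [[-0.997, 0.076, 0.004], [0.075, 0.997, -0.004], [-0.005, -0.003, -1.0]]
ft_force: [0.2, 0.7, -0.2]
grip_width: 0.0478
gripper_force: 0.0
[[0.3942,-0.0036,0.0014],[-0.001,0.0014,0.0004]] n>=3.9
```

```bash
python3 -m handwheel '[[[0.4,0,0],[0,0,0]],[[0.4,0,0],[0,0,0]],[[0.4,0,0],[0,0,0]],[[0.4,0,0],[0,0,0]],[[0.4,0,0],[0,0,0]],[[0.4,0,0],[0,0,0]],[[0.4,0,0],[0,0,0]]]' 0; python3 - <<'E'
from h import *
im={n:save(n,n+'7')[0] for n in('top','side')}
f=lambda q,u,v:cv2.resize(q[v-30:v+30,u-30:u+30],(400,400),interpolation=cv2.INTER_CUBIC)
cv2.imwrite('pics/c7.png',np.hstack([f(im['top'],382,205),f(im['side'],325,165)])[:,:,::-1])
E
python3 go.py .38,-.2869,.07,-4.4
```

```text
time_s: 25.3
position: [0.3874, -0.2845, 0.2583]
tool_rot: [[-0.997, 0.075, -0.0], [0.075, 0.997, 0.0], [0.0, 0.0, -1.0]]
ft_force: [0.8, 0.6, 0.3]
grip_width: -0.0004
gripper_force: 0.0
[[0.0149,-0.0062,0.3765],[0.0001,-0.0001,0.0008]] n>=3.8
```

View pics/c7.png

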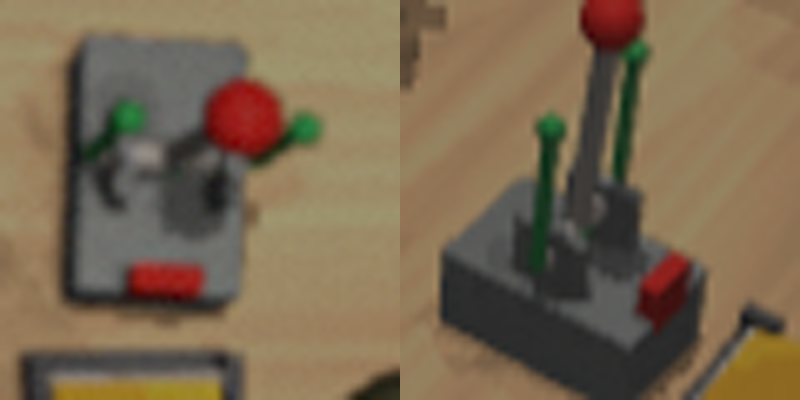

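```bash
cat > lev.py <<'E'
from h import *
def knob(p,roi):
    H,S,V=cv2.split(cv2.cvtColor(p,cv2.COLOR_RGB2HSV));m=((H<5)|(H>174))&(S>150)&(V>60)
    q=np.zeros(m.shape,np.uint8);u0,v0,u1,v1=roi;q[v0:v1,u0:u1]=m[v0:v1,u0:u1]
    k,l,s,c=cv2.connectedComponentsWithStats(q);i=1+np.argmax(s[1:,4]);return cv2.minEnclosingCircle(np.argwhere(l==i)[:,::-1].astype(np.float32))[0],c[i],s[i]
def ang(X,piv,a):
    d=X-piv;return np.degrees(np.arctan2(d[:2]@[np.cos(a),np.sin(a)],d[2]))+45
E
python3 - <<'E'
from lev import *
im={n:np.load(f'pics/{n}7.npz')['p'] for n in('top','side')}
kt,ks=knob(im['top'],(375,180,400,203)),knob(im['side'],(315,120,335,146));print(kt,ks)
K,e=tri(kt[1],ks[1]);print(K,e)
s=400/60;c=lambda a,o:(o[0]+(a[0]+.5)/s-.5,o[1]+(a[1]+.5)/s-.5)
L=tri(c((129,116),(352,175)),c((151,128),(295,135)));R=tri(c((306,128),(352,175)),c((237,50),(295,135)));print(L,R)
m=(L[0]+R[0])/2
# box top centre from grey outline corners in crop
b=plane('top',[c(q,(352,175)) for q in((85,35),(245,43),(236,302),(72,295))],.05);print(b.mean(0),b-b.mean(0))
for px in(.583,.5868,.59):
    print(px,ang(K,np.array([px,-.2995,.07]),np.radians(-4)),ang(m,np.array([px,-.2995,.07]),np.radians(-4)))
# image test: rod direction in side view vs pointers via plane x=const slopes
E
```

```text
((388.0, 192.5), array([387.96938776, 192.36734694]), array([383, 187,  11,  11,  98], dtype=int32)) ((326.0, 137.0), array([326.2       , 137.10769231]), array([322, 133,   9,   9,  65], dtype=int32))
[ 0.57923126 -0.29780971  0.20113149] 5.387726353989499e-05
(array([ 0.58854483, -0.26511036,  0.15501944]), np.float64(0.001377664711042947)) (array([ 0.58259132, -0.33277901,  0.15732024]), np.float64(0.0020309062577909274))
[ 0.58680216 -0.29740813  0.05      ] [[ 0.05699601  0.0292471   0.        ]
 [ 0.05305053 -0.03849549  0.        ]
 [-0.05682555 -0.02958239  0.        ]
 [-0.05322099  0.03883078  0.        ]]
0.583 43.30629699503276 46.67716004374788
0.5868 41.65331087757669 44.15717088270977
0.59 40.2655226626455 42.037202874245985
```

```bash
python3 go.py .581,-.299,.26,-4.4;  python3 -m handwheel '[[[-0.386,0,-0.002],[0,0,0]],[[-0.386,0,-0.002],[0,0,0]],[[-0.386,0,-0.002],[0,0,0]],[[-0.386,0,-0.002],[0,0,0]],[[-0.386,0,-0.002],[0,0,0]],[[-0.386,0,-0.002],[0,0,0]],[[-0.386,0,-0.002],[0,0,0]],[[-0.386,0,-0.002],[0,0,0]]]' 0.56 30; python3 go.py .581,-.299,.1805,-4.4
```

```text
[[-0.3877,-0.0003,-0.0036],[0.0001,-0.0001,0.0008]] n>=3.9
time_s: 26.2
position: [0.5786, -0.2988, 0.2604]
tool_rot: [[-0.997, 0.076, 0.0], [0.076, 0.997, -0.0], [-0.0, -0.0, -1.0]]
ft_force: [0.8, 0.4, 0.1]
grip_width: 0.0477
gripper_force: 0.0
[[-0.0047,0.0001,0.1598],[-0.0001,0.0001,0.0003]] n>=1.6
```

```bash
python3 -m handwheel '[[[-0.0045,0,0.06],[0,0,0]],[[-0.0045,0,0.13],[0,0,0]],[[-0.0045,0,0.16],[0,0,0]],[[-0.0045,0,0.16],[0,0,0]],[[-0.0045,0,0.16],[0,0,0]]]'; python3 -m handwheel '[[[0,0,0],[0,0,0]],[[0,0,0],[0,0,0]],[[0,0,0],[0,0,0]],[[0,0,0],[0,0,0]],[[0,0,0],[0,0,0]]]' 0 60; python3 -m handwheel '[[[-0.006,0,0],[0,0,0]],[[-0.0105,0,-0.0005],[0,0,0]],[[-0.0105,0,-0.0005],[0,0,0]],[[-0.0105,0,-0.0005],[0,0,0]],[[-0.0105,0,-0.0005],[0,0,0]]]'
```

```text
time_s: 26.7
position: [0.5814, -0.2994, 0.1812]
tool_rot: [[-0.997, 0.076, 0.001], [0.076, 0.997, -0.001], [-0.001, -0.001, -1.0]]
ft_force: [-0.2, -0.6, 0.9]
grip_width: 0.0476
gripper_force: 0.0
time_s: 27.2
position: [0.5819, -0.2982, 0.1821]
tool_rot: [[-0.997, 0.075, 0.003], [0.075, 0.997, 0.0], [-0.003, 0.0, -1.0]]
ft_force: [-0.8, 4.7, 6.4]
grip_width: 0.0271
gripper_force: 58.5
time_s: 27.7
position: [0.5872, -0.2985, 0.1823]
tool_rot: [[-0.997, 0.075, 0.002], [0.075, 0.997, 0.0], [-0.002, 0.0, -1.0]]
ft_force: [-2.2, 4.9, 6.4]
grip_width: 0.0274
gripper_force: 58.7
```

```bash
python3 -m handwheel '[[[0,0,0],[0,0,0]],[[0,0,0],[0,0,0]],[[0,0,0],[0,0,0]]]' 0.56; python3 -m handwheel '[[[0,0,-0.05],[0,0,0]],[[0,0,-0.13],[0,0,0]],[[0,0,-0.16],[0,0,0]],[[0,0,-0.16],[0,0,0]]]';python3 -m handwheel '[[[0.4,0,0],[0,0,0]],[[0.4,0,0],[0,0,0]],[[0.4,0,0],[0,0,0]],[[0.4,0,0],[0,0,0]],[[0.4,0,0],[0,0,0]],[[0.4,0,0],[0,0,0]],[[0.4,0,0],[0,0,0]]]' 0; python3 - <<'E'
from lev import *
im={n:save(n,n+'8')[0] for n in('top','side')}
kt,ks=knob(im['top'],(375,180,402,203)),knob(im['side'],(315,120,335,146));print(kt[1],ks[1],tri(kt[1],ks[1]))
f=lambda q,u,v:cv2.resize(q[v-30:v+30,u-30:u+30],(400,400),interpolation=cv2.INTER_CUBIC)
cv2.imwrite('pics/c8.png',np.hstack([f(im['top'],382,205),f(im['side'],325,155)])[:,:,::-1])
E
python3 go.py .38,-.287,.07,-4.4
```

```text
time_s: 28.0
position: [0.5868, -0.2996, 0.1804]
tool_rot: [[-0.997, 0.075, 0.0], [0.075, 0.997, -0.001], [-0.0, -0.001, -1.0]]
ft_force: [0.0, 0.8, 0.0]
grip_width: 0.0478
gripper_force: 0.0
time_s: 28.4
position: [0.5873, -0.2999, 0.2628]
tool_rot: [[-0.997, 0.075, 0.004], [0.075, 0.997, -0.003], [-0.004, -0.003, -1.0]]
ft_force: [-0.4, 0.4, 0.3]
grip_width: 0.0476
gripper_force: 0.0
time_s: 29.1
position: [0.388, -0.2846, 0.2595]
tool_rot: [[-0.997, 0.075, -0.0], [0.075, 0.997, 0.0], [0.0, 0.0, -1.0]]
ft_force: [-0.3, 0.6, 0.0]
grip_width: -0.0003
gripper_force: 0.0
[387.74725275 190.06593407] [324.91935484 136.5483871 ] (array([ 0.58434383, -0.29777162,  0.20114249]), np.float64(0.0012744199801817942))
[[0.0158,-0.0064,0.379],[0.0002,-0.0001,0.0008]] n>=3.8
```

View pics/c8.png

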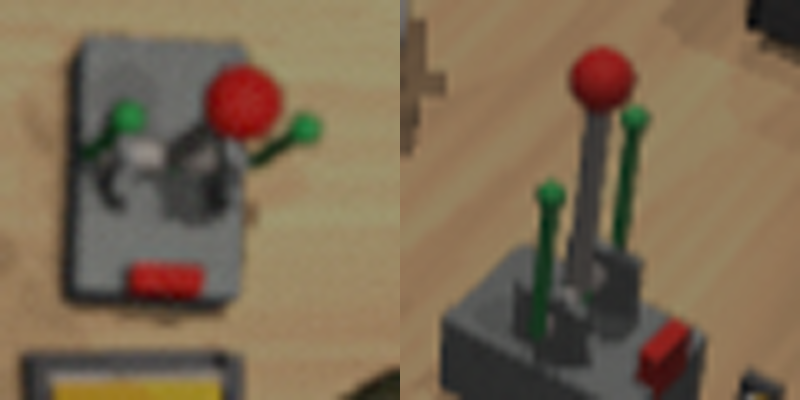

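```bash
python3 -m handwheel '[[[0.016,-0.006,0.1],[0,0,0]],[[0.016,-0.006,0.2],[0,0,0]],[[0.016,-0.006,0.3],[0,0,0]],[[0.016,-0.006,0.37],[0,0,0]],[[0.016,-0.006,0.39],[0,0,0]],[[0.016,-0.006,0.41],[0,0,0]],[[0.016,-0.006,0.43],[0,0,0]],[[0.016,-0.006,0.445],[0,0,0]],[[0.016,-0.006,0.45],[0,0,0]],[[0.016,-0.006,0.45],[0,0,0]]]'
```

```text
time_s: 30.2
position: [0.3794, -0.2874, 0.0366]
tool_rot: [[-0.997, 0.074, -0.0], [0.074, 0.997, -0.002], [-0.0, -0.002, -1.0]]
ft_force: [-7.9, 2.1, 11.4]
grip_width: 0.0002
gripper_force: 5.6
```

```bash
python3 -m handwheel '[[[0,0,0.004],[0,0,0]],[[0,0,0.008],[0,0,0]],[[0,0,0.012],[0,0,0]],[[0,0,0.012],[0,0,0]],[[0,0,0.012],[0,0,0]]]'
```

```text
time_s: 30.7
position: [0.3792, -0.2875, 0.033]
tool_rot: [[-0.997, 0.074, 0.001], [0.074, 0.997, -0.004], [-0.001, -0.004, -1.0]]
ft_force: [-14.4, 6.6, 40.9]
grip_width: -0.0002
gripper_force: 20.4
```

```bash
python3 -m handwheel '[[[0,0,-0.002],[0,0,0]],[[0,0,-0.002],[0,0,0]],[[0,0,-0.002],[0,0,0]],[[0,0,-0.002],[0,0,0]],[[0,0,-0.002],[0,0,0]],[[0,0,-0.002],[0,0,0]],[[0,0,-0.002],[0,0,0]]]';python3 -m handwheel '[[[0,0,0],[0,0,0]],[[0,0,0],[0,0,0]],[[0,0,0],[0,0,0]],[[0,0,0],[0,0,0]],[[0,0,0],[0,0,0]],[[0,0,0],[0,0,0]],[[0,0,0],[0,0,0]]]';python3 -m handwheel '[[[0,0,-0.03],[0,0,0]],[[0,0,-0.06],[0,0,0]],[[0,0,-0.12],[0,0,0]],[[0,0,-0.22],[0,0,0]],[[0,0,-0.32],[0,0,0]],[[0,0,-0.42],[0,0,0]],[[0,0,-0.46],[0,0,0]],[[0,0,-0.46],[0,0,0]]]'; python3 - <<'E'
from lev import *
im={n:save(n,n+'9')[0] for n in('top','side')}
kt,ks=knob(im['top'],(375,180,402,203)),knob(im['side'],(315,120,335,146));print(tri(kt[1],ks[1]))
p=im['top'];print(tee('top',masks(p)['steel'],.05,.0024,(250,225,325,275)))
print(cloud('top',get_image('top')[1])[273,376])
E
python3 go.py .57,-.3,.262,-4.4
```

```text
time_s: 31.4
position: [0.3793, -0.2875, 0.0334]
tool_rot: [[-0.997, 0.074, 0.001], [0.074, 0.997, -0.003], [-0.001, -0.003, -1.0]]
ft_force: [-11.8, 4.6, 30.7]
grip_width: -0.0002
gripper_force: 15.6
time_s: 32.1
position: [0.3793, -0.2875, 0.0333]
tool_rot: [[-0.997, 0.074, 0.0], [0.074, 0.997, -0.003], [-0.001, -0.003, -1.0]]
ft_force: [-13.0, 4.7, 30.8]
grip_width: -0.0001
gripper_force: 15.6
time_s: 32.9
position: [0.3803, -0.2876, 0.2647]
tool_rot: [[-0.997, 0.075, 0.006], [0.075, 0.997, -0.007], [-0.007, -0.007, -1.0]]
ft_force: [0.4, -0.5, -0.2]
grip_width: -0.0003
gripper_force: 0.0
(array([ 0.58442266, -0.2978117 ,  0.20135116]), np.float64(0.001254251830824566))
[([452.4, -106.7], -9.5, 352, (308, 247)), ([462.9, -41.6], -10.6, 364, (284, 244)), ([476.4, 23.3], -9.3, 360, (260, 239))]
[ 0.38389333 -0.19718542  0.51991613]
[[-0.3828,0.0015,-0.0048],[0.0002,-0.0001,0.0006]] n>=3.8
```

```bash
python3 go.py .5865,-.299,.262,-4.4;  python3 -m handwheel '[[[-0.415,0,0],[0,0,0]],[[-0.415,0,0],[0,0,0]],[[-0.415,0,0],[0,0,0]],[[-0.415,0,0],[0,0,0]],[[-0.415,0,0],[0,0,0]],[[-0.415,0,0],[0,0,0]],[[-0.415,0,0],[0,0,0]],[[-0.415,0,0],[0,0,0]]]' 0.56 40; python3 go.py .5865,-.299,.1805,-4.4
```

```text
[[-0.4155,0.0059,-0.0048],[0.0002,-0.0001,0.0006]] n>=4.2
time_s: 33.85
position: [0.5849, -0.3025, 0.2605]
tool_rot: [[-0.997, 0.076, -0.0], [0.076, 0.997, -0.0], [0.0, -0.0, -1.0]]
ft_force: [0.1, -0.5, 0.4]
grip_width: 0.0478
gripper_force: 0.0
[[-0.0027,0.0072,0.16],[-0.0,-0.0,0.0002]] n>=1.6
```

```bash
python3 -m handwheel '[[[-0.0027,0.0085,0.03],[0,0,0]],[[-0.0027,0.0085,0.1],[0,0,0]],[[-0.0027,0.0085,0.16],[0,0,0]],[[-0.0027,0.0085,0.16],[0,0,0]],[[-0.0027,0.0085,0.16],[0,0,0]]]'; python3 -m handwheel '[[[0,0,0],[0,0,0]],[[0,0,0],[0,0,0]],[[0,0,0],[0,0,0]],[[0,0,0],[0,0,0]],[[0,0,0],[0,0,0]]]' 0 40; python3 - <<'E'
from h import *
from go import rows
o=observe();a=np.radians(-3.7);p0=o['position'];q0=np.radians(-1)
for q,e in((-7,0),(-13,0),(-19,0),(-25,0),(-31,0),(-37,0),(-42,0),(-45,.005)):
    q=np.radians(q);dx=.13*(np.sin(q)-np.sin(q0))-e*.7;dz=.13*(np.cos(q)-np.cos(q0))-e*.7
    print(*rows(o,p0[0]+dx*np.cos(a),p0[1]+dx*np.sin(a),p0[2]+dz,-4.4))
E
```

```text
time_s: 34.35
position: [0.5873, -0.2986, 0.1815]
tool_rot: [[-0.997, 0.076, 0.001], [0.076, 0.997, -0.001], [-0.001, -0.001, -1.0]]
ft_force: [0.3, -0.6, 0.3]
grip_width: 0.0479
gripper_force: 0.0
time_s: 34.85
position: [0.5881, -0.2986, 0.1827]
tool_rot: [[-0.997, 0.075, 0.003], [0.075, 0.997, -0.002], [-0.003, -0.002, -1.0]]
ft_force: [-1.2, 1.0, 6.0]
grip_width: 0.0279
gripper_force: 39.0
[[0.0272,-0.0003,0.0018],[-0.0007,0.0011,0.0005]] n>=0.3
[[0.054,-0.0006,0.0064],[-0.0007,0.0011,0.0005]] n>=0.5
[[0.0802,-0.0008,0.0139],[-0.0007,0.0011,0.0005]] n>=0.8
[[0.1054,-0.0011,0.024],[-0.0007,0.0011,0.0005]] n>=1.1
[[0.1295,-0.0013,0.0367],[-0.0007,0.0011,0.0005]] n>=1.3
[[0.1521,-0.0015,0.0518],[-0.0007,0.0011,0.0005]] n>=1.6
[[0.1696,-0.0017,0.0662],[-0.0007,0.0011,0.0005]] n>=1.8
[[0.1866,-0.0018,0.0825],[-0.0007,0.0011,0.0005]] n>=2.0
```

```bash
python3 -m handwheel '[[[0.0272,0,0.002],[0,0,0]],[[0.054,-0.0006,0.0064],[0,0,0]],[[0.0802,-0.0008,0.014],[0,0,0]],[[0.1054,-0.0011,0.024],[0,0,0]],[[0.1295,-0.0013,0.0367],[0,0,0]],[[0.1521,-0.0015,0.0518],[0,0,0]],[[0.1696,-0.0017,0.0662],[0,0,0]],[[0.1866,-0.0018,0.0825],[0,0,0]],[[0.1866,-0.0018,0.0825],[0,0,0]],[[0.1866,-0.0018,0.0825],[0,0,0]]]'
```

```text
time_s: 35.85
position: [0.4946, -0.2921, 0.1405]
tool_rot: [[-0.997, 0.075, 0.001], [0.075, 0.997, -0.001], [-0.001, -0.001, -1.0]]
ft_force: [-3.4, 2.7, 7.5]
grip_width: 0.0276
gripper_force: 42.4
```

```bash
python3 -m handwheel '[[[0.004,0,0.004],[0,0,0]],[[0.008,0,0.008],[0,0,0]],[[0.008,0,0.008],[0,0,0]],[[0.008,0,0.008],[0,0,0]]]'
```

```text
time_s: 36.25
position: [0.4945, -0.2923, 0.1401]
tool_rot: [[-0.997, 0.074, 0.012], [0.074, 0.997, -0.005], [-0.013, -0.005, -1.0]]
ft_force: [7.7, 8.5, 25.3]
grip_width: 0.0273
gripper_force: 43.6
```

```bash
python3 -m handwheel '[[[-0.004,0,-0.004],[0,0,0]],[[-0.004,0,-0.004],[0,0,0]]]'; python3 -m handwheel '[[[0,0,0],[0,0,0]],[[0,0,0],[0,0,0]],[[0,0,0],[0,0,0]]]' 0.56; python3 -m handwheel '[[[0,0,-0.05],[0,0,0]],[[0,0,-0.13],[0,0,0]],[[0,0,-0.2],[0,0,0]],[[0,0,-0.2],[0,0,0]]]'; python3 go.py .41,.08,.235,-9.4
```

```text
time_s: 36.45
position: [0.4946, -0.2922, 0.1403]
tool_rot: [[-0.997, 0.075, 0.006], [0.075, 0.997, -0.003], [-0.006, -0.003, -1.0]]
ft_force: [2.3, 6.0, 16.8]
grip_width: 0.0276
gripper_force: 43.0
time_s: 36.75
position: [0.4926, -0.2921, 0.1368]
tool_rot: [[-0.997, 0.075, -0.0], [0.075, 0.997, -0.0], [0.0, -0.0, -1.0]]
ft_force: [0.2, 0.8, -0.6]
grip_width: 0.0478
gripper_force: 0.0
time_s: 37.15
position: [0.4937, -0.2931, 0.2416]
tool_rot: [[-0.997, 0.075, 0.006], [0.075, 0.997, -0.006], [-0.007, -0.006, -1.0]]
ft_force: [0.6, -0.5, 0.2]
grip_width: 0.0478
gripper_force: 0.0
[[0.2233,0.7315,0.0074],[-0.0017,0.0023,0.0282]] n>=7.6
```

```bash
python3 go.py .4745,.0241,.12,-9.4; python3 -m handwheel '[[[0.06,0.634,0.005],[0,0,0.028]],[[0.06,0.634,0.005],[0,0,0.028]],[[0.06,0.634,0.005],[0,0,0.028]],[[0.06,0.634,0.005],[0,0,0.028]],[[0.06,0.634,0.005],[0,0,0.028]],[[0.06,0.634,0.005],[0,0,0.028]],[[0.06,0.634,0.005],[0,0,0.028]],[[0.06,0.634,0.005],[0,0,0.028]],[[0.06,0.634,0.005],[0,0,0.028]]]' 0.62; python3 - <<'E'
from h import *
p,d=save('top','top10')
H,S,V=cv2.split(cv2.cvtColor(p,cv2.COLOR_RGB2HSV));r=(((H<5)|(H>174))&(S>150)&(V>60)).astype(np.uint8)
q=np.zeros_like(r);q[180:235,355:405]=r[180:235,355:405]
cv2.imwrite('pics/c10.png',cv2.resize(p[170:240,340:420],(480,420),interpolation=cv2.INTER_CUBIC)[:,:,::-1])
k,l,s,c=cv2.connectedComponentsWithStats(q);print([(s[i].tolist(),plane('top',[c[i]],.162)) for i in range(1,k)])
q=np.zeros_like(r);q[225:300,110:225]=r[225:300,110:225]
c=max(cv2.findContours(q,0,1)[0],key=cv2.contourArea).reshape(-1,2)
print(cv2.minAreaRect((plane('top',c,.024)[:,:2]*1000).astype(np.float32)))
E
python3 go.py .4745,.0241,.12,-9.4
```

```text
[[0.0878,0.631,0.239],[-0.0017,0.0023,0.0282]] n>=6.8
time_s: 38.05
position: [0.4865, 0.0261, 0.2338]
tool_rot: [[-0.987, 0.162, -0.001], [0.162, 0.987, -0.0], [0.001, -0.0, -1.0]]
ft_force: [0.4, -0.1, -1.2]
grip_width: 0.0533
gripper_force: 0.0
[([371, 215, 8, 5, 33], array([[ 0.52462024, -0.27075477,  0.162     ]])), ([378, 223, 11, 11, 86], array([[ 0.49610435, -0.2919151 ,  0.162     ]]))]
((415.2945861816406, 296.4029541015625), (126.5678482055664, 200.36178588867188), 7.724173069000244)
[[0.0232,-0.0068,0.2277],[-0.0001,-0.0002,0.0]] n>=2.3
```

View pics/c10.png

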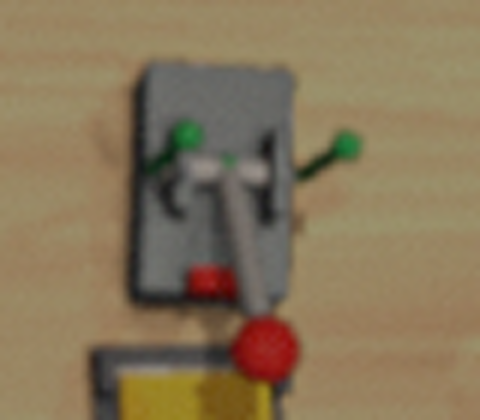

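```bash
python3 -m handwheel '[[[0.0232,-0.0068,0.1],[0,0,0]],[[0.0232,-0.0068,0.2],[0,0,0]],[[0.0232,-0.0068,0.3],[0,0,0]],[[0.0232,-0.0068,0.36],[0,0,0]],[[0.0232,-0.0068,0.391],[0,0,0]],[[0.0232,-0.0068,0.391],[0,0,0]],[[0.0232,-0.0068,0.391],[0,0,0]]]' 0.56; python3 -m handwheel '[[[0,0,0],[0,0,0]],[[0,0,0],[0,0,0]],[[0,0,0],[0,0,0]],[[0,0,0],[0,0,0]],[[0,0,0],[0,0,0]]]' 0 80; python3 -m handwheel '[[[0,0,-0.05],[0,0,0]],[[0,0,-0.14],[0,0,0]],[[0,0,-0.2],[0,0,0]],[[0,0,-0.2],[0,0,0]]]';python3 - <<'E'
from go import *
o=observe();a=np.radians(7.7);C=np.array([.4176,.2794]);R=np.array([[np.cos(a),-np.sin(a)],[np.sin(a),np.cos(a)]])
for y in(.066,0,-.066):
    t=C+R@[-.006,y];print(t,*rows(o,*t,.13,7.7),*rows(o,*t,.014,7.7))
E
```

```text
time_s: 38.8
position: [0.4749, 0.024, 0.0392]
tool_rot: [[-0.986, 0.164, 0.0], [0.164, 0.986, -0.0], [-0.0, -0.0, -1.0]]
ft_force: [1.1, 0.5, 0.1]
grip_width: 0.0477
gripper_force: 0.0
time_s: 39.3
position: [0.4752, 0.0243, 0.0404]
tool_rot: [[-0.987, 0.163, 0.003], [0.163, 0.987, -0.001], [-0.003, -0.001, -1.0]]
ft_force: [-1.8, -3.1, 5.3]
grip_width: 0.0335
gripper_force: 80.5
time_s: 39.7
position: [0.4762, 0.0246, 0.1429]
tool_rot: [[-0.987, 0.163, 0.009], [0.163, 0.987, -0.002], [-0.009, -0.0, -1.0]]
ft_force: [1.5, -0.9, -4.4]
grip_width: 0.0334
gripper_force: 82.0
[0.40281101 0.34400097] [[0.2489,0.6064,0.0234],[-0.0005,0.0028,-0.0948]] n>=6.6 [[0.251,0.6065,0.2554],[-0.0005,0.0028,-0.0948]] n>=7.0
[0.4116541  0.27859608] [[0.2102,0.4802,0.0238],[-0.0005,0.0028,-0.0948]] n>=5.2 [[0.2122,0.4803,0.2558],[-0.0005,0.0028,-0.0948]] n>=5.8
[0.42049719 0.21319119] [[0.1715,0.3541,0.0242],[-0.0005,0.0028,-0.0948]] n>=3.9 [[0.1735,0.3541,0.2562],[-0.0005,0.0028,-0.0948]] n>=4.7
```

```bash
python3 -m handwheel '[[[0.25,0.606,0.0],[0,0,-0.0948]],[[0.25,0.606,0.0],[0,0,-0.0948]],[[0.25,0.606,0.0],[0,0,-0.0948]],[[0.25,0.606,0.0],[0,0,-0.0948]],[[0.25,0.606,0.0],[0,0,-0.0948]],[[0.25,0.606,0.0],[0,0,-0.0948]],[[0.25,0.606,0.0],[0,0,-0.0948]],[[0.25,0.606,0.0],[0,0,-0.0948]],[[0.25,0.606,0.0],[0,0,-0.0948]],[[0.25,0.606,0.0],[0,0,-0.0948]]]'; python3 go.py .4028,.344,.022,7.7
```

```text
time_s: 40.7
position: [0.4003, 0.3433, 0.1382]
tool_rot: [[-0.991, -0.133, -0.001], [-0.133, 0.991, -0.001], [0.001, -0.001, -1.0]]
ft_force: [0.0, 0.7, -5.7]
grip_width: 0.0335
gripper_force: 82.4
[[-0.0054,0.0009,0.2323],[-0.0002,-0.0004,-0.0002]] n>=2.3
```

```bash
python3 -m handwheel '[[[-0.0054,0.001,0.08],[0,0,0]],[[-0.0054,0.001,0.16],[0,0,0]],[[-0.0054,0.001,0.225],[0,0,0]],[[-0.0054,0.001,0.232],[0,0,0]],[[-0.0054,0.001,0.238],[0,0,0]],[[-0.0054,0.001,0.243],[0,0,0]],[[-0.0054,0.001,0.243],[0,0,0]],[[-0.0054,0.001,0.243],[0,0,0]]]'
```

```text
time_s: 41.5
position: [0.4035, 0.3453, 0.0184]
tool_rot: [[-0.991, -0.134, 0.002], [-0.134, 0.991, 0.001], [-0.002, 0.001, -1.0]]
ft_force: [0.0, -0.0, -4.6]
grip_width: 0.0335
gripper_force: 82.3
```

```bash
python3 -m handwheel '[[[0,0,0.0025],[0,0,0]],[[0,0,0.005],[0,0,0]],[[0,0,0.005],[0,0,0]],[[0,0,0.005],[0,0,0]]]'; python3 -m handwheel '[[[0,0,0],[0,0,0]],[[0,0,0],[0,0,0]],[[0,0,0],[0,0,0]],[[0,0,0],[0,0,0]]]' 0.54; python3 -m handwheel '[[[0,0,-0.05],[0,0,0]],[[0,0,-0.14],[0,0,0]],[[0,0,-0.21],[0,0,0]],[[0,0,-0.21],[0,0,0]]]'; python3 go.py .464,-.0416,.115,-9.4
```

```text
time_s: 41.9
position: [0.4034, 0.3453, 0.0164]
tool_rot: [[-0.991, -0.134, 0.002], [-0.134, 0.991, 0.001], [-0.002, 0.001, -1.0]]
ft_force: [-3.1, -1.3, 10.4]
grip_width: 0.0337
gripper_force: 84.1
time_s: 42.3
position: [0.4031, 0.3452, 0.0148]
tool_rot: [[-0.991, -0.134, 0.0], [-0.134, 0.991, 0.0], [-0.0, 0.0, -1.0]]
ft_force: [0.1, -0.1, 0.3]
grip_width: 0.0461
gripper_force: 0.0
time_s: 42.7
position: [0.4049, 0.3462, 0.1242]
tool_rot: [[-0.991, -0.134, 0.008], [-0.134, 0.991, 0.004], [-0.008, 0.003, -1.0]]
ft_force: [0.5, -0.2, -0.6]
grip_width: 0.0463
gripper_force: 0.0
[[-0.0129,-0.7845,0.0161],[0.0014,0.0025,0.0951]] n>=7.8
```

```bash
python3 -m handwheel '[[[-0.0115,-0.785,0],[0,0,0.095]],[[-0.0115,-0.785,0],[0,0,0.095]],[[-0.0115,-0.785,0],[0,0,0.095]],[[-0.0115,-0.785,0],[0,0,0.095]],[[-0.0115,-0.785,0],[0,0,0.095]],[[-0.0115,-0.785,0],[0,0,0.095]],[[-0.0115,-0.785,0],[0,0,0.095]],[[-0.0115,-0.785,0],[0,0,0.095]],[[-0.0115,-0.785,0],[0,0,0.095]],[[-0.0115,-0.785,0],[0,0,0.095]]]' 0.62; python3 go.py .463,-.0418,.0385,-9.4
```

```text
time_s: 43.7
position: [0.4611, -0.0436, 0.1191]
tool_rot: [[-0.986, 0.165, -0.001], [0.165, 0.986, 0.001], [0.001, 0.0, -1.0]]
ft_force: [0.6, -0.3, 0.3]
grip_width: 0.053
gripper_force: 0.0
[[-0.0035,0.0041,0.1613],[0.0001,-0.0004,-0.0006]] n>=1.6
```

```bash
python3 -m handwheel '[[[-0.0035,0.004,0.05],[0,0,0]],[[-0.0035,0.004,0.11],[0,0,0]],[[-0.0035,0.004,0.16],[0,0,0]],[[-0.0035,0.004,0.16],[0,0,0]],[[-0.0035,0.004,0.16],[0,0,0]]]' 0.56; python3 -m handwheel '[[[0,0,0],[0,0,0]],[[0,0,0],[0,0,0]],[[0,0,0],[0,0,0]],[[0,0,0],[0,0,0]],[[0,0,0],[0,0,0]]]' 0 80; python3 -m handwheel '[[[0,0,-0.05],[0,0,0]],[[0,0,-0.14],[0,0,0]],[[0,0,-0.2],[0,0,0]],[[0,0,-0.2],[0,0,0]]]'; python3 go.py .4117,.2786,.13,7.7
```

```text
time_s: 44.2
position: [0.4634, -0.0404, 0.0401]
tool_rot: [[-0.987, 0.162, -0.001], [0.162, 0.987, 0.0], [0.001, 0.0, -1.0]]
ft_force: [1.1, 0.0, -0.0]
grip_width: 0.0481
gripper_force: 0.0
time_s: 44.7
position: [0.464, -0.041, 0.0415]
tool_rot: [[-0.987, 0.163, 0.003], [0.163, 0.987, -0.0], [-0.003, 0.0, -1.0]]
ft_force: [-0.8, 2.9, 5.2]
grip_width: 0.0332
gripper_force: 80.0
time_s: 45.1
position: [0.4651, -0.0417, 0.1441]
tool_rot: [[-0.987, 0.163, 0.009], [0.163, 0.987, -0.003], [-0.009, -0.002, -1.0]]
ft_force: [-0.2, 0.3, -4.7]
grip_width: 0.033
gripper_force: 81.7
[[0.2098,0.6147,0.0254],[-0.0009,0.0027,-0.0948]] n>=6.5
```

```bash
python3 -m handwheel '[[[0.206,0.614,0.0],[0,0,-0.0948]],[[0.206,0.614,0.0],[0,0,-0.0948]],[[0.206,0.614,0.0],[0,0,-0.0948]],[[0.206,0.614,0.0],[0,0,-0.0948]],[[0.206,0.614,0.0],[0,0,-0.0948]],[[0.206,0.614,0.0],[0,0,-0.0948]],[[0.206,0.614,0.0],[0,0,-0.0948]],[[0.206,0.614,0.0],[0,0,-0.0948]],[[0.206,0.614,0.0],[0,0,-0.0948]],[[0.206,0.614,0.0],[0,0,-0.0948]]]'; python3 go.py .4117,.2786,.022,7.7
```

```text
time_s: 46.1
position: [0.4118, 0.2775, 0.1394]
tool_rot: [[-0.991, -0.133, -0.001], [-0.133, 0.991, -0.001], [0.001, -0.0, -1.0]]
ft_force: [-0.5, -0.9, -4.8]
grip_width: 0.0333
gripper_force: 82.0
[[-0.0004,0.0023,0.2347],[-0.0002,-0.0003,-0.0004]] n>=2.3
```

Seating TCP height here is ≈0.0175.

```bash
python3 -m handwheel '[[[0,0.002,0.08],[0,0,0]],[[0,0.002,0.16],[0,0,0]],[[0,0.002,0.225],[0,0,0]],[[0,0.002,0.232],[0,0,0]],[[0,0.002,0.238],[0,0,0]],[[0,0.002,0.243],[0,0,0]],[[0,0.002,0.245],[0,0,0]],[[0,0.002,0.247],[0,0,0]],[[0,0.002,0.247],[0,0,0]]]'
```

```text
time_s: 47.0
position: [0.4124, 0.2795, 0.0175]
tool_rot: [[-0.991, -0.134, 0.002], [-0.134, 0.991, 0.001], [-0.002, 0.0, -1.0]]
ft_force: [-0.8, -1.2, 5.1]
grip_width: 0.0332
gripper_force: 82.9
```

```bash
python3 -m handwheel '[[[0,0,0],[0,0,0]],[[0,0,0],[0,0,0]],[[0,0,0],[0,0,0]],[[0,0,0],[0,0,0]]]' 0.54; python3 -m handwheel '[[[0,0,-0.05],[0,0,0]],[[0,0,-0.14],[0,0,0]],[[0,0,-0.21],[0,0,0]],[[0,0,-0.21],[0,0,0]]]'; python3 go.py .451,-.1065,.125,-9.4
```

```text
time_s: 47.4
position: [0.4119, 0.2794, 0.0164]
tool_rot: [[-0.991, -0.134, 0.0], [-0.134, 0.991, 0.0], [-0.0, 0.0, -1.0]]
ft_force: [-0.0, -0.8, -0.5]
grip_width: 0.0463
gripper_force: 0.0
time_s: 47.8
position: [0.4136, 0.2801, 0.1255]
tool_rot: [[-0.991, -0.134, 0.008], [-0.134, 0.991, 0.003], [-0.008, 0.002, -1.0]]
ft_force: [0.5, -0.0, -0.6]
grip_width: 0.0461
gripper_force: 0.0
[[0.0294,-0.7763,-0.0008],[0.001,0.0026,0.0949]] n>=7.8
```

```bash
python3 -m handwheel '[[[0.027,-0.775,0],[0,0,0.095]],[[0.027,-0.775,0],[0,0,0.095]],[[0.027,-0.775,0],[0,0,0.095]],[[0.027,-0.775,0],[0,0,0.095]],[[0.027,-0.775,0],[0,0,0.095]],[[0.027,-0.775,0],[0,0,0.095]],[[0.027,-0.775,0],[0,0,0.095]],[[0.027,-0.775,0],[0,0,0.095]],[[0.027,-0.775,0],[0,0,0.095]],[[0.027,-0.775,0],[0,0,0.095]]]' 0.62; python3 -c "
from h import *
p,d=save('top','top11')
print(tee('top',masks(p)['steel'],.026,.0024,(130,235,215,290)),tee('top',masks(p)['steel'],.05,.0024,(295,225,325,275)))"; python3 go.py .451,-.1067,.0385,-9.4
```

```text
time_s: 48.8
position: [0.4497, -0.1067, 0.1206]
tool_rot: [[-0.986, 0.166, -0.001], [0.166, 0.986, 0.001], [0.001, 0.001, -1.0]]
ft_force: [0.4, 0.2, -0.5]
grip_width: 0.0527
gripper_force: 0.0
[([405.0, 343.6], 8.1, 308, (148, 265)), ([412.0, 278.3], 6.6, 310, (170, 263))] [([395.2, -89.0], -108.5, 158, (302, 270)), ([473.9, -113.4], -156.9, 1012, (310, 241))]
[[-0.0032,-0.0012,0.1645],[0.0002,-0.0005,-0.0002]] n>=1.6
```

```bash
python3 -m handwheel '[[[-0.0032,-0.001,0.05],[0,0,0]],[[-0.0032,-0.001,0.11],[0,0,0]],[[-0.0032,-0.001,0.162],[0,0,0]],[[-0.0032,-0.001,0.162],[0,0,0]],[[-0.0032,-0.001,0.162],[0,0,0]]]' 0.56; python3 -m handwheel '[[[0,0,0],[0,0,0]],[[0,0,0],[0,0,0]],[[0,0,0],[0,0,0]],[[0,0,0],[0,0,0]],[[0,0,0],[0,0,0]]]' 0 80; python3 -m handwheel '[[[0,0,-0.05],[0,0,0]],[[0,0,-0.14],[0,0,0]],[[0,0,-0.2],[0,0,0]],[[0,0,-0.2],[0,0,0]]]'; python3 go.py .4205,.2132,.135,7.7
```

```text
time_s: 49.35
position: [0.4517, -0.1063, 0.0407]
tool_rot: [[-0.987, 0.162, -0.0], [0.162, 0.987, 0.0], [0.001, 0.0, -1.0]]
ft_force: [-0.6, -0.2, 1.1]
grip_width: 0.0479
gripper_force: 0.0
time_s: 49.85
position: [0.4523, -0.1069, 0.042]
tool_rot: [[-0.987, 0.164, 0.003], [0.164, 0.987, -0.001], [-0.003, -0.0, -1.0]]
ft_force: [-0.2, 2.4, 5.7]
grip_width: 0.0333
gripper_force: 79.8
time_s: 50.25
position: [0.4532, -0.1078, 0.1447]
tool_rot: [[-0.987, 0.163, 0.008], [0.163, 0.987, -0.004], [-0.009, -0.003, -1.0]]
ft_force: [0.8, 0.5, -4.0]
grip_width: 0.0334
gripper_force: 81.6
[[0.1696,0.6228,0.0161],[-0.0013,0.0026,-0.095]] n>=6.5
```

```bash
python3 -m handwheel '[[[0.167,0.621,0.0],[0,0,-0.095]],[[0.167,0.621,0.0],[0,0,-0.095]],[[0.167,0.621,0.0],[0,0,-0.095]],[[0.167,0.621,0.0],[0,0,-0.095]],[[0.167,0.621,0.0],[0,0,-0.095]],[[0.167,0.621,0.0],[0,0,-0.095]],[[0.167,0.621,0.0],[0,0,-0.095]],[[0.167,0.621,0.0],[0,0,-0.095]],[[0.167,0.621,0.0],[0,0,-0.095]],[[0.167,0.621,0.0],[0,0,-0.095]]]'; python3 go.py .4205,.2132,.022,7.7
```

```text
time_s: 51.25
position: [0.42, 0.2119, 0.1399]
tool_rot: [[-0.991, -0.133, -0.001], [-0.133, 0.991, -0.0], [0.001, -0.0, -1.0]]
ft_force: [0.2, -0.9, -3.3]
grip_width: 0.0335
gripper_force: 81.8
[[-0.0016,0.0026,0.2359],[-0.0001,-0.0003,-0.0004]] n>=2.4
```

```bash
python3 -m handwheel '[[[-0.0016,0.001,0.08],[0,0,0]],[[-0.0016,0.001,0.16],[0,0,0]],[[-0.0016,0.001,0.225],[0,0,0]],[[-0.0016,0.001,0.232],[0,0,0]],[[-0.0016,0.001,0.238],[0,0,0]],[[-0.0016,0.001,0.243],[0,0,0]],[[-0.0016,0.001,0.245],[0,0,0]],[[-0.0016,0.001,0.247],[0,0,0]],[[-0.0016,0.001,0.247],[0,0,0]]]'
```

```text
time_s: 52.15
position: [0.4215, 0.2134, 0.0181]
tool_rot: [[-0.991, -0.134, 0.002], [-0.134, 0.991, 0.0], [-0.002, 0.0, -1.0]]
ft_force: [-1.1, -1.6, 5.5]
grip_width: 0.0333
gripper_force: 82.7
```

```bash
python3 -m handwheel '[[[0,0,0],[0,0,0]],[[0,0,0],[0,0,0]],[[0,0,0],[0,0,0]],[[0,0,0],[0,0,0]]]' 0.54; python3 -m handwheel '[[[0,0,-0.05],[0,0,0]],[[0,0,-0.14],[0,0,0]],[[0,0,-0.21],[0,0,0]],[[0,0,-0.31],[0,0,0]],[[0,0,-0.31],[0,0,0]]]';  python3 -m handwheel '[[[0,-0.4,0],[0,0,0]],[[0,-0.4,0],[0,0,0]],[[0,-0.4,0],[0,0,0]],[[0,-0.4,0],[0,0,0]],[[0,-0.4,0],[0,0,0]],[[0,-0.4,0],[0,0,0]],[[0,-0.4,0],[0,0,0]]]'; python3 -c "
from h import *
p,d=save('top','top12')
print(tee('top',masks(p)['steel'],.026,.0024,(130,235,215,290)))
P=cloud('top',d)
for u,v in((148,265),(170,263),(192,261)):print(np.median(P[v-3:v+4,u-2:u+3,2]))"
```

```text
time_s: 52.55
position: [0.4209, 0.2133, 0.0169]
tool_rot: [[-0.991, -0.134, 0.0], [-0.134, 0.991, 0.0], [-0.0, 0.0, -1.0]]
ft_force: [0.3, 0.4, 0.3]
grip_width: 0.0461
gripper_force: 0.0
time_s: 53.05
position: [0.4232, 0.214, 0.1773]
tool_rot: [[-0.991, -0.134, 0.011], [-0.134, 0.991, 0.002], [-0.011, 0.001, -1.0]]
ft_force: [0.3, 0.7, -0.2]
grip_width: 0.046
gripper_force: 0.0
time_s: 53.75
position: [0.4472, 0.016, 0.1715]
tool_rot: [[-0.991, -0.134, -0.001], [-0.134, 0.991, 0.0], [0.001, 0.001, -1.0]]
ft_force: [0.6, -0.5, -0.1]
grip_width: 0.046
gripper_force: 0.0
[([405.0, 343.7], 8.4, 308, (147, 265)), ([411.9, 278.3], 6.9, 309, (170, 263)), ([421.9, 212.3], 7.8, 318, (193, 259)), ([386.8, 167.8], -10.4, 310, (209, 272))]
0.024785974310999936
0.02565976621149657
0.026203356727647398
```

View pics/top12.png

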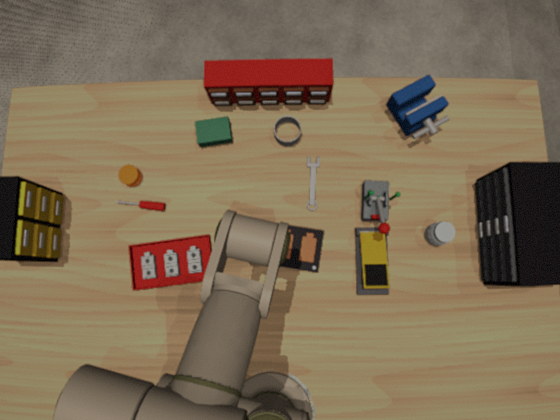

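The final view shows the three plates flat and separate in the tray at (148,265), (170,263) and (193,259). The lever is at its rest stop, with the knob at (384,228), and the bystanders have not moved.

```bash
python3 -c "
from rig import *
print(close_job())"
```

```text
the job is handed in; nothing more can be done
None
```

The job is handed in at about 54 s and every step was done in the order asked: three plates seated, lever set to the pointers (my measurement put it within about 1°), treadle held at its stop for over a second, lever returned to rest, and plates laid flat side by side in the tray.

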